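# Seat two pump plungers and hold the loupe over the wide one

### The arm

A 6-joint arm with a two-finger parallel gripper is mounted at the origin on the work surface. World frame = base frame: x ahead of the robot, y to its left, z up, the work surface at z = 0. Lengths are in m, angles in rad, forces in N, time in s.
With the tool pointing down it reaches from about 0.25 to 0.775 m from the base axis. Payload 4 kg.
Tool frame: the origin (TCP) lies at the very end of the fingers, on their centre line; the grasp point (between the pads) lies 19 mm behind it; z points along the fingers, x is the direction in which the jaws open and shut, and the axes are right-handed (so a half turn about z gives the same grasp; the last joint's range is limited). The gripper opens to 94 mm and grips with 3 to 60 N. Pads are 16 mm wide; open, the fingers measure 119 mm over their backs; the gripper's body (75 mm by 177 mm) begins 78 mm behind the grasp point.
Start: joints at [1.138, 0.087, 1.371, -0, 1.684, -0.103], TCP at [0.178, 0.52, 0.178] pointing down, gripper open.
Joint ranges: [-3.1, 3.1], [-0.76, 2.03], [0.27, 2.55], [-1.08, 4.22], [0.17, 2.65], [-2.57, 2.57]. Speed limits (rad/s): [2.79, 2.79, 3.14, 3.14, 3.14, 3.14].

### API

Orientations are given as [roll, pitch, yaw] about the fixed x, y, z axes, in that order (R = Rz(yaw) Ry(pitch) Rx(roll)).
In Python, from bench import robot, cams, ticket gives the robot as it stands.
- The arm moves only by the tool jog_arm, never from a script. Its argument "series" is a list of rows, each an object of numbers: "x", "y", "z": the shift along the tool's x, y, z in m; "rx", "ry", "rz": the turn, a rotation vector about the tool's x, y, z in degrees. A call has 1 to 12 rows; each row shifts and turns the pose as measured when the row begins, along the tool's axes as they then stand; what a row does not reach is not made up. A row lasts 1/12 s, in which the tool goes at most 41.7 mm and 7.16 degrees, less where a joint would pass 70% of its speed; a pose out of reach is approached as far as the arm can. A call with a gripper value outside its range is refused whole. "claw" is the opening, from 0 (shut) to 1 (fully open), set as the call begins (left out, the last holds). The fingers move at their own pace and stop on an object; the grip force is fixed at half the most. Time passes only in rows, so rows that do not move let the fingers close. It gives the time, the measured TCP pose, the force and the opening at its end, in the units of the state.
- robot.get_obs(): the state, without advancing time (a new reading comes with each control period).
- cams.snapshot(name): name is "scene" or "top" or "wrist"; returns a dict with "img" (480x640x3 uint8, red, green, blue), "mtx" (3x3 intrinsics, pixels), "k1" (the pictures are not rectified: a ray, as slopes to the right and down, at radius r is drawn at 1 + k1 r^2 times it, then the intrinsics apply), "origin" and "attitude" of the camera in the world. Camera axes: x right, y down, z forward; pixel columns grow to the right and rows downward; lengths in m; the calibration is good to about 2 mm. A picture is of the moment at which its call begins. There is no depth.
- ticket.close_job(): hands the job in, once; it reports no verdict.
Trained networks look in a picture, given as the dict that the camera call returned (one of the last four; its "shot" number tells which), for a name from the list of things; names that differ only in an ending like _2 or _b are one class to them, and where a whole thing is asked for, a point or a joint stands for the part that bears it (a point fixed in the world has none). Each returns a list of dicts, best first, with "p" (0 to 1); they miss things now and then, are a little off and sometimes report something else, mostly with a low value. They report only what shows in the picture. A call takes as long as a camera call. They do not tell look-alikes from the thing itself.
- cams.look_for(thing, picture): "bbox" ([left, top, width, height] in pixels, round what is visible of it).
The state is a dict: "time": time; "joint_positions": joint angles; "qvel": joint speeds; "joint_torque": joint torques, N m; "tool_pos": TCP position; "ee_rot": TCP orientation; "wrist_force": force on the tool from outside, world axes, zero at the start; "wrist_torque": the same for the moment, N m; "width": finger opening in m.
Only numpy, scipy, OpenCV 4.12 (cv2) and the standard library are available. Lean on these libraries where they do the work, as an engineer would, in place of code of your own. Each camera call takes 0.05 s, during which the arm holds its last target.

### The job

Stand the two steel plungers in the bores of the aluminium holding block, each pushed down or dropped fully home in the bore of its own size. Then pick the loupe up off its wooden rest and hold it level, lens centred over the wide plunger and at the same height as the brass collar on the gauge post. Finish while still holding it there, still and clear of everything else; leave the collar, oil can, flange and try square as they are.

Things in the scene. Friction and masses are not known exactly. Their poses are not given: they have to be found in the camera images.
- block: Fixed aluminium holding block, 70 (x) x 150 (y) x 35 (z) mm, two blind bores in its top, 30 mm deep (bore floor 5 mm above the block's underside). Origin: centre of its underside, on the table. z up.
- wide_bore (a point): Centre of the mouth of the wide bore (29 mm diameter, 30 mm deep) in the block's top face, 38 mm to the block's +y side of its centre, 35 mm above the table.
- narrow_bore (a point): Centre of the mouth of the narrow bore (19 mm diameter, 30 mm deep) in the block's top face, 38 mm to the block's -y side of its centre, 35 mm above the table.
- board: Fixed plywood board, 110 (x) x 190 (y) x 12 (z) mm, on which the plungers stand at the start, about 90 mm apart along its y. Origin: centre of its underside.
- plunger_wide: Loose steel plunger, a plain round pin 26 mm in diameter and 70 mm long with a chamfered foot and three thin grooves near the foot, standing upright on the board. About 0.28 kg. Origin: centre of its foot (underside); z runs up along it. Seated, its top stands 40 mm above the block.
- plunger_narrow: Loose steel plunger, as the wide one but 16 mm in diameter, 70 mm long, about 0.11 kg. Origin: centre of its foot; z runs up along it. Seated, its top stands 40 mm above the block.
- rest: Fixed wooden loupe rest: base 200 (x) x 70 (y) x 8 (z) mm with a pad under the lens and a saddle with low cheeks under the handle's end, both carrying the loupe's underside 34 mm above the table; the handle is free between them over 100 mm. Origin: centre of its underside.
- loupe: Loose flat loupe, about 0.12 kg: steel-rimmed round lens, 60 mm outside diameter and 12 mm high, with a straight black handle 16 mm wide and 16 mm high reaching from 28 to 148 mm from the lens centre along the loupe's -x. Lies level on the rest. Origin: on the lens axis, on the underside; z up through the lens.
- lens (a point): Centre of the loupe's lens, 6 mm above the loupe's origin; axes as the loupe's.
- loupe_grip (a point): Middle of the loupe's free handle length, 85 mm from the lens axis along the loupe's -x and 8 mm above its underside: a place to pinch it across its 16 mm width.
- gauge: Fixed height gauge: steel foot 64 mm in diameter, 14 mm high, with an upright 10 mm post about 200 mm high. Origin: centre of its underside.
- focus_mark (a point): Middle of the brass collar (30 mm diameter, 10 mm high) on the gauge post, on the post's axis: its height, 120 to 160 mm above the table, is the focal height at which the lens centre must be held. The collar is tight on the post (about 15 N to shift it).
- oilcan: Bystander: dark steel oil can with a conical top, 60 mm in diameter, 85 mm high. Origin: centre of its underside.
- flange: Bystander: dark steel flange ring lying flat, 64 mm outside diameter, 28 mm hole, 20 mm high. Origin: centre of its underside.
- square: Bystander: steel try square lying flat, stock 20 x 80 x 18 mm, blade reaching 95 mm along its +x. Origin: under the stock's centre.
Things that resemble listed ones, but are neither listed nor needed, are in the scene too. What is shaped like the loupe but blue or red is not meant.

How it is judged:
On the way, in this order (a step that is already met when the one before it is completed fails the run):
1. both plungers are fully home and let go in the bores of their own size (horizontal distance between plunger_wide and wide_bore below 0.005 m and height (world z) of each of plunger_wide, plunger_narrow below 0.009 m and horizontal distance between plunger_narrow and narrow_bore below 0.005 m and contact force between the fingers and plunger_wide below 0.2 N and contact force between the fingers and plunger_narrow below 0.2 N), for 0.2 s.
2. the loupe is lifted clear of its rest in the fingers (contact force between the fingers and loupe above 1 N and contact force between loupe and rest below 0.1 N and height (world z) of loupe above 0.05 m), for 0.1 s.
At the end, for the whole second after the job is handed in: Both plungers home in their own bores (5 mm of centre, foot 4 mm of floor, tilt 0.15 rad), untouched; loupe held in the fingers only, lens within 10 mm of the wide plunger's axis, 7 mm of the collar's height, tilt under 0.1 rad, still (20 mm/s, 0.2 rad/s) (horizontal distance between plunger_wide and wide_bore below 0.005 m and height (world z) of each of plunger_wide, plunger_narrow below 0.009 m and angle between each of plunger_wide, plunger_narrow's own z axis and vertical below 0.15 rad and horizontal distance between plunger_narrow and narrow_bore below 0.005 m and horizontal distance between lens and plunger_wide below 0.01 m and z of lens in the frame of focus_mark between -0.007 and 0.007 m and angle between loupe's own z axis and vertical below 0.1 rad and linear speed of loupe below 0.02 m/s and angular speed of loupe below 0.2 rad/s and contact force between the fingers and loupe above 1 N and contact force between loupe and block below 0.1 N and contact force between loupe and plunger_wide below 0.1 N and contact force between loupe and plunger_narrow below 0.1 N and contact force between loupe and rest below 0.1 N and contact force between loupe and gauge below 0.1 N and contact force between loupe and oilcan below 0.1 N and contact force between the arm and plunger_wide below 0.2 N and contact force between the arm and plunger_narrow below 0.2 N); the arm keeps its last pose, push and grip.
It fails at once if the gauge collar was shifted by more than 4 mm (distance of focus_mark from where it was at the start of the episode above 0.004 m).
It fails at once if the oil can, flange or try square was moved by more than 20 mm (distance of any of oilcan, flange, square from where it was at the start of the episode above 0.02 m).
It also fails if it takes over 72 s, if anything falls off the work surface, if the arm or the gripper's body presses on something with over 40 N, if the wrist force passes 120 N, or if a joint passes its speed limit or range.

## Working session

There is one attempt and no reset: what is moved stays moved. The work goes in short steps, Python scripts to look and compute and a tool call to move; the robot and the scene stay as the last step left them, time stands still between calls to the robot, and variables do not carry over. Pictures are saved under pics/ and viewed, and the job is handed in when it is done.

Besides the shell and the picture viewer there is one more tool, called as a command line: name --argument value ..., lists and objects as JSON in quotes. jog_arm: Moves the arm, as the interface text tells. Its arguments: {"type":"object","properties":{"series":{"type":"array","items":{"type":"object","properties":{"x":{"type":"number"},"y":{"type":"number"},"z":{"type":"number"},"rx":{"type":"number"},"ry":{"type":"number"},"rz":{"type":"number"}}}},"claw":{"type":"number"}},"required":["series"]}

```bash
ls; mkdir -p pics
python3 - <<'E'
from bench import robot,cams,ticket
import cv2
print(robot.get_obs())
for n in ["scene","top","wrist"]:
    s=cams.snapshot(n)
    print(n,s["mtx"],s["k1"],s["origin"],s["attitude"])
    cv2.imwrite(f"pics/{n}0.png",s["img"][:,:,::-1])
    for t in ["block","board","plunger_wide","plunger_narrow","rest","loupe","gauge","focus_mark","oilcan","flange","square"]:
        try: print(t,[(d["bbox"],round(d["p"],2)) for d in cams.look_for(t,s)][:3])
        except Exception as e: print(t,e)
E
```

```text
pics
{'time': 0.0, 'joint_positions': array([ 1.13792453e+00,  8.79298827e-02,  1.37224600e+00, -3.22241171e-05,
        1.68358607e+00, -1.03083666e-01]), 'qvel': array([-0.00075924,  0.00081025, -0.00115852, -0.00081622,  0.0010406 ,
        0.00107164]), 'joint_torque': array([ 1.91771096e-04, -3.40174913e+01, -3.02431834e+01,  7.16161681e-02,
        3.27621528e-02, -1.91167937e-04]), 'tool_pos': array([0.17786452, 0.51980387, 0.17632216]), 'ee_rot': array([-3.14140129e+00,  2.16107972e-03,  1.24100481e+00]), 'wrist_force': array([ 0.04313541, -0.16578887, -0.27778165]), 'wrist_torque': array([-0.05055616,  0.01476127, -0.01416142]), 'width': 0.09414118373521767}
scene [[505.71195017   0.         312.43207236]
 [  0.         505.71195017 236.64316135]
 [  0.           0.           1.        ]] 0.02778786306019822 [0.847065   0.37020335 1.04244895] [-2.61762696e+00 -1.45000789e-03  2.55654249e+00]
block [([232.0, 291.5, 13.6, 15.3], 0.67), ([308.9, 230.9, 63.2, 72.2], 0.62)]
board [([376.7, 342.8, 110.7, 107.9], 0.95)]
plunger_wide [([412.2, 356.1, 21.7, 22.7], 0.8)]
plunger_narro
[... 1048 characters left out ...]
2], 0.97), ([376.8, 315.8, 65.5, 59.7], 0.75), ([398.5, 197.9, 45.0, 74.6], 0.63)]
gauge [([290.4, 107.2, 29.2, 42.2], 0.82), ([398.0, 202.2, 42.7, 70.1], 0.6), ([171.3, 220.3, 17.3, 16.5], 0.53)]
focus_mark []
oilcan [([156.0, 146.3, 29.4, 30.4], 0.64)]
flange [([216.6, 145.2, 26.1, 28.7], 0.97)]
square [([384.1, 120.1, 34.4, 42.8], 0.77)]
wrist [[364.45429166   0.         320.11258913]
 [  0.         364.45429166 240.8988453 ]
 [  0.           0.           1.        ]] -0.04480828600102537 [0.11123824 0.54255405 0.38386384] [2.89686797e+00 3.93883337e-04 1.24174958e+00]
block []
board []
plunger_wide []
plunger_narrow []
rest []
loupe []
gauge []
focus_mark []
oilcan []
flange []
square []
```

View pics/scene0.png

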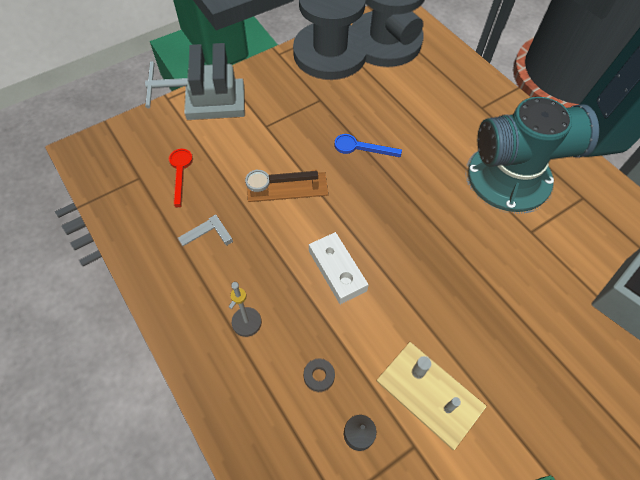

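View pics/top0.png

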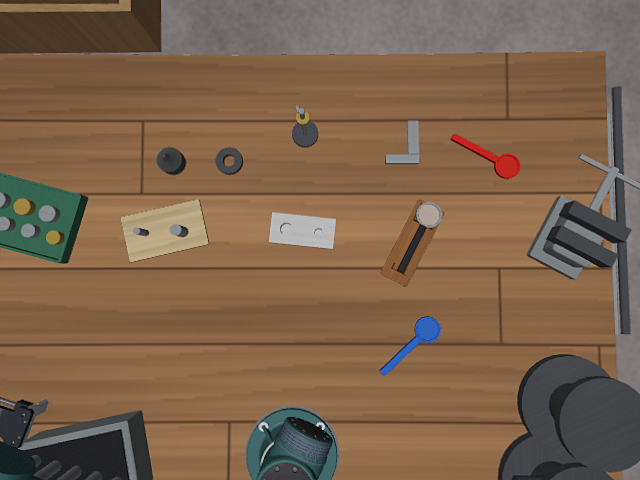

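View pics/wrist0.png

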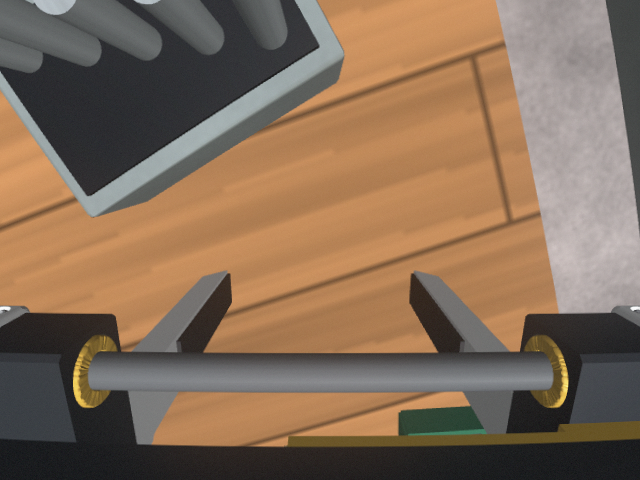

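The scene image shows the block at (338,266), the board with the plungers at (422,367) and (452,404), the loupe on its rest at (258,181), and the gauge collar at (238,296). The red and blue look-alikes lie elsewhere. I'll zoom in for accurate pixel positions.

```bash
cat > h.py <<'E'
import numpy as np, cv2
from scipy.spatial.transform import Rotation as R
from scipy.optimize import least_squares
def ray(s,uv):
    d=np.array([[-1]])
    K=s["mtx"]; p=np.array([(uv[0]-K[0,2])/K[0,0],(uv[1]-K[1,2])/K[1,1]])
    q=p.copy()
    for _ in range(20): q=p/(1+s["k1"]*(q@q))
    r=R.from_euler("xyz",s["attitude"]).apply([q[0],q[1],1.])
    return np.array(s["origin"]),r/np.linalg.norm(r)
def proj(s,P):
    P=np.atleast_2d(P)
    c=R.from_euler("xyz",s["attitude"]).inv().apply(P-np.array(s["origin"]))
    q=c[:,:2]/c[:,2:]; q=q*(1+s["k1"]*(q**2).sum(1,keepdims=True))
    K=s["mtx"]; return q*[K[0,0],K[1,1]]+[K[0,2],K[1,2]]
def atz(s,uv,z):
    o,d=ray(s,uv); return o+d*(z-o[2])/d[2]
def tri(obs):
    A=np.zeros((3,3));b=np.zeros(3);
    for s,uv in obs:
        o,d=ray(s,uv);M=np.eye(3)-np.outer(d,d);A+=M;b+=M@o
    P=np.linalg.solve(A,b); e=[np.round(proj(s,P)[0]-uv,1) for s,uv in obs]
    return P,e
E
python3 - <<'E'
from bench import robot,cams,ticket
import cv2,pickle,numpy as np
S={n:cams.snapshot(n) for n in ["scene","top"]}
pickle.dump({n:{k:s[k] for k in ("img","mtx","k1","origin","attitude")} for n,s in S.items()},open("s0.pkl","wb"))
def crop(n,x,y,w,h,f):
    i=S[n]["img"][y:y+h,x:x+w,::-1]; return cv2.resize(i,None,fx=f,fy=f,interpolation=cv2.INTER_CUBIC)
a=[("scene",370,340,120,110),("scene",300,225,80,80),("scene",220,275,50,65),("scene",240,160,95,45)]
b=[("top",115,195,100,70),("top",260,205,80,50),("top",280,95,50,60),("top",375,195,75,95)]
for i,(x) in enumerate(a+b):
    f=min(800//x[3],600//x[4]); f=min(f,6)
    cv2.imwrite(f"pics/c{i}.png",crop(*x,f)); print(i,x,f)
E
python3 - <<'E'
import cv2,numpy as np
def pack(ids,o):
    ims=[cv2.imread(f"pics/c{i}.png") for i in ids]
    for i in ims: print(i.shape)
E
```

```text
0 ('scene', 370, 340, 120, 110) 5
1 ('scene', 300, 225, 80, 80) 6
2 ('scene', 220, 275, 50, 65) 6
3 ('scene', 240, 160, 95, 45) 6
4 ('top', 115, 195, 100, 70) 6
5 ('top', 260, 205, 80, 50) 6
6 ('top', 280, 95, 50, 60) 6
7 ('top', 375, 195, 75, 95) 6
```

View pics/c0.png

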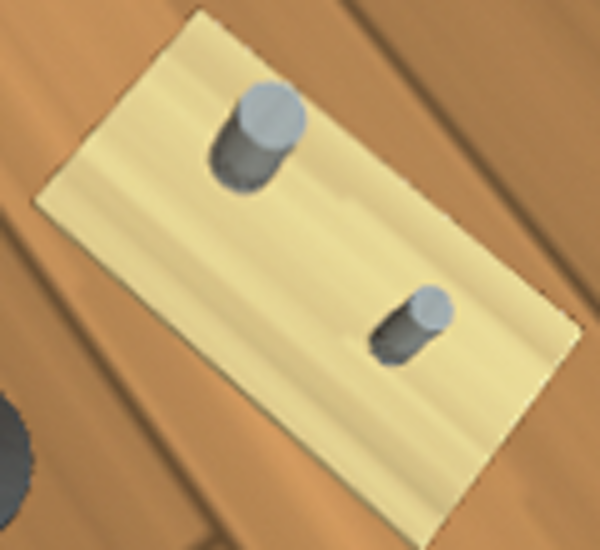

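View pics/c1.png

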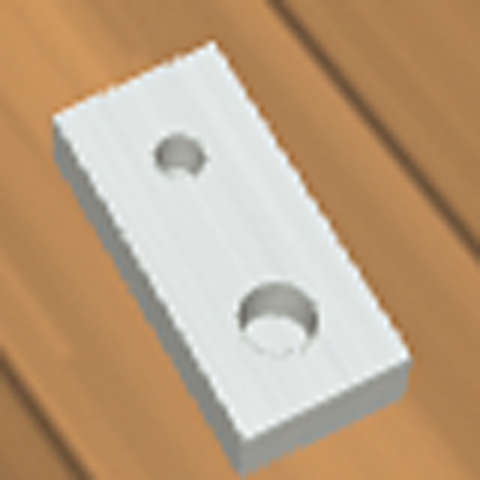

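View pics/c2.png

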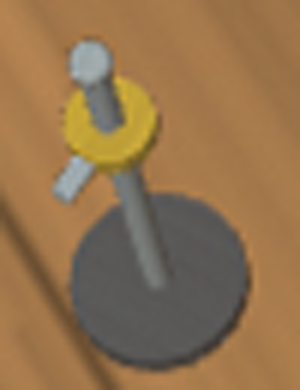

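View pics/c3.png

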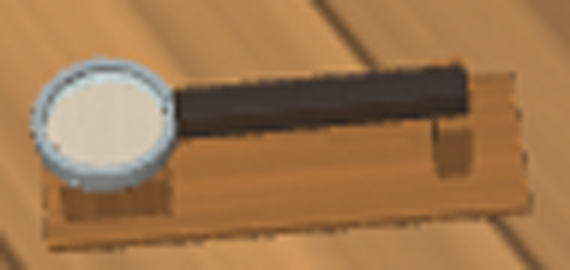

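View pics/c4.png

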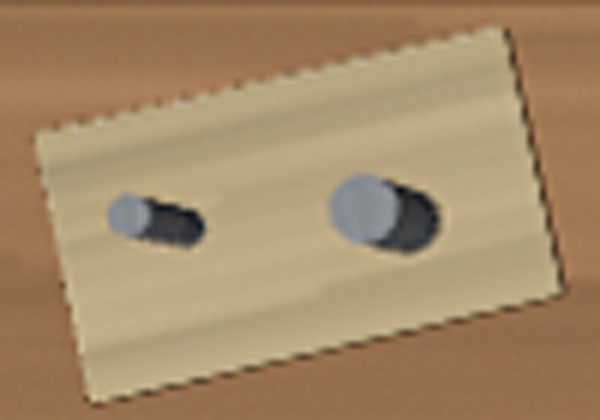

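View pics/c5.png

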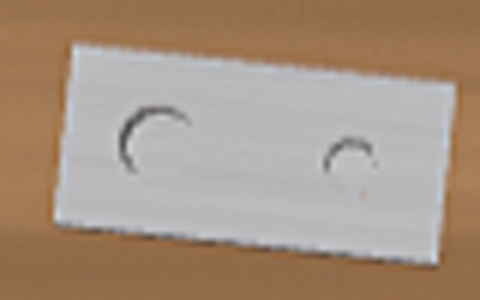

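View pics/c6.png

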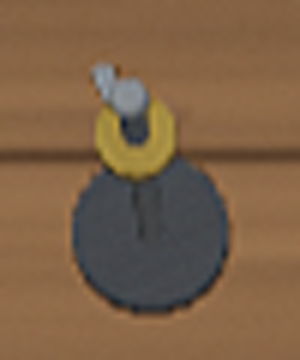

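View pics/c7.png

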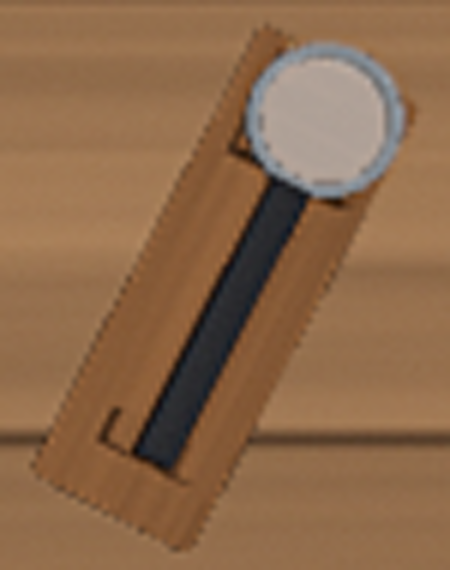

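```bash
cat > m.py <<'E'
from h import *
import pickle
S=pickle.load(open("s0.pkl","rb")); A,B=S["scene"],S["top"]
def px(c,f,ox,oy): return np.array([(c[0]+.5)/f-.5+ox,(c[1]+.5)/f-.5+oy])
def T(n,ca,cb,wa,wb):
    P,e=tri([(A,px(ca,*wa)),(B,px(cb,*wb))]); print(n,P.round(4),e)
    return P
w0=(5,370,340);w4=(6,115,195);w1=(6,300,225);w5=(6,260,205);w2=(6,220,275);w6=(6,280,95);w3=(6,240,160);w7=(6,375,195)
T("wide top",(272,117),(365,209),w0,w4)
T("narrow top",(432,309),(129,215),w0,w4)
c=[T("corner",a,b,w1,w5) for a,b in [((213,43),(437,262)),((54,117),(456,84)),((243,438),(74,44)),((410,358),(55,222))]]
m=np.mean(c,0);print("block c",m, "y axis", [np.degrees(np.arctan2(-d[0],d[1])) for d in (c[2]-c[1],c[3]-c[0])],[np.linalg.norm(d) for d in (c[2]-c[1],c[3]-c[0],c[0]-c[1])])
y=(c[2]-c[1]+c[3]-c[0]);y[2]=0;y/=np.linalg.norm(y);print("wb",m+.038*y,"nb",m-.038*y)
for n,s,w,cs in (("scene",A,w1,((278,319),(180,156))),):
    for q in cs: print("bore at 35mm",atz(s,px(q,*w),.035))
print("predicted bore px top", [(proj(B,m+k*y)[0]-[260,205]+.5)*6 for k in(.038,-.038)])
T("collar",(111,124),(136,138),w2,w6)
T("post top",(91,58),(130,93),w2,w6)
T("lens top",(105,120),(326,120),w3,w7)
T("handle end mid top",(468,78),(155,455),w3,w7)
E
python3 m.py
```

```text
wide top [0.5142 0.2585 0.0788] [array([0.2, 0. ]), array([ 0.1, -0.1])]
narrow top [0.5118 0.3458 0.0809] [array([0.2, 0. ]), array([ 0.1, -0.1])]
corner [ 0.4734 -0.0955  0.036 ] [array([0.2, 0. ]), array([ 0.2, -0.2])]
corner [ 0.5424 -0.1028  0.0349] [array([0.1, 0. ]), array([ 0. , -0.1])]
corner [0.5583 0.0455 0.0364] [array([0.3, 0. ]), array([ 0.2, -0.2])]
corner [0.4891 0.0527 0.0346] [array([0.3, 0. ]), array([ 0.2, -0.2])]
block c [ 0.51579264 -0.02501047  0.03547056] y axis [np.float64(-6.150189116391995), np.float64(-6.0544918475124785)] [np.float64(0.1491331556437685), np.float64(0.14900434408653992), np.float64(0.06937597616407477)]
wb [0.51983223 0.0127742  0.03547056] nb [ 0.51175305 -0.06279515  0.03547056]
bore at 35mm [0.52059958 0.0132283  0.035     ]
bore at 35mm [ 0.51209814 -0.0624925   0.035     ]
predicted bore px top [array([159.46856946, 142.21207386]), array([354.00094746, 162.72993204])]
collar [ 0.7503 -0.0297  0.1489] [array([0.3, 0. ]), array([ 0.2, -0.2])]
post top [ 0.7509 -0.0293  0.2006] [array([-0.1, -0. ]), array([-0. ,  0.1])]
lens top [ 0.5507 -0.3182  0.0436] [array([0.2, 0. ]), array([ 0.1, -0.1])]
handle end mid top [ 0.421  -0.2491  0.0538] [array([-0.3, -0.1]), array([-0.2,  0.3])]
```

Heights match the text: plunger tops are at 79–81 mm against 82 expected, the block top is at 35.5 mm, and the collar is at 149 mm. I'll turn the tool to yaw 0, so the jaws open along x, and go above the wide plunger.

jog_arm --series '[{"rz":7.1},{"rz":7.1},{"rz":7.1},{"rz":7.1},{"rz":7.1},{"rz":7.1},{"rz":7.1},{"rz":7.1},{"rz":7.1},{"rz":7.1}]' --claw 0.6

```text
invalid input
```

jog_arm --series '[{"x":0,"y":0,"z":0,"rx":0,"ry":0,"rz":7},{"x":0,"y":0,"z":0,"rx":0,"ry":0,"rz":7},{"x":0,"y":0,"z":0,"rx":0,"ry":0,"rz":7}]' --claw 0.6

```text
time: 2.15
tool_pos: [0.1781, 0.5204, 0.1775]
ee_rot: [-3.142, -0.0, 0.864]
wrist_force: [0.5, -0.2, -0.4]
width: 0.0774
```

jog_arm --series '[{"x":0,"y":0,"z":0,"rx":0,"ry":0,"rz":7},{"x":0,"y":0,"z":0,"rx":0,"ry":0,"rz":7},{"x":0,"y":0,"z":0,"rx":0,"ry":0,"rz":7},{"x":0,"y":0,"z":0,"rx":0,"ry":0,"rz":7},{"x":0,"y":0,"z":0,"rx":0,"ry":0,"rz":7},{"x":0,"y":0,"z":0,"rx":0,"ry":0,"rz":7},{"x":0,"y":0,"z":0,"rx":0,"ry":0,"rz":7}]'

```text
time: 2.73
tool_pos: [0.178, 0.5204, 0.1775]
ee_rot: [-3.142, 0.0, -0.011]
wrist_force: [0.7, 0.3, -0.1]
width: 0.0565
```

jog_arm --series '[{"x":0.0305,"y":0.0238,"z":0,"rx":0,"ry":0,"rz":0},{"x":0.0305,"y":0.0238,"z":0,"rx":0,"ry":0,"rz":0},{"x":0.0305,"y":0.0238,"z":0,"rx":0,"ry":0,"rz":0},{"x":0.0305,"y":0.0238,"z":0,"rx":0,"ry":0,"rz":0},{"x":0.0305,"y":0.0238,"z":0,"rx":0,"ry":0,"rz":0},{"x":0.0305,"y":0.0238,"z":0,"rx":0,"ry":0,"rz":0},{"x":0.0305,"y":0.0238,"z":0,"rx":0,"ry":0,"rz":0},{"x":0.0305,"y":0.0238,"z":0,"rx":0,"ry":0,"rz":0},{"x":0.0305,"y":0.0238,"z":0,"rx":0,"ry":0,"rz":0},{"x":0.0305,"y":0.0238,"z":0,"rx":0,"ry":0,"rz":0},{"x":0.0305,"y":0.0238,"z":0,"rx":0,"ry":0,"rz":-0.6}]'

```text
time: 3.65
tool_pos: [0.5181, 0.2497, 0.1772]
ee_rot: [-3.136, -0.0, 0.011]
wrist_force: [0.5, 1.7, -0.6]
width: 0.0564
```

```bash
cat > shot.py <<'E'
import sys,pickle,cv2
from bench import robot,cams
def shot(n,name):
    s=cams.snapshot(n); d={k:s[k] for k in ("img","mtx","k1","origin","attitude")}
    o=robot.get_obs(); d["tool"]=o["tool_pos"]; d["rot"]=o["ee_rot"]
    pickle.dump(d,open(name+".pkl","wb")); cv2.imwrite(f"pics/{name}.png",s["img"][:,:,::-1])
    print(n,d["tool"].round(4),d["rot"].round(4),s["origin"].round(4),s["attitude"].round(4)); return s
if __name__=="__main__":
    shot(sys.argv[1],sys.argv[2])
E
python3 shot.py wrist w1
```

```text
wrist [0.5237 0.244  0.1761] [-3.1414 -0.0043  0.0045] [0.5166 0.3181 0.3839] [ 2.9019e+00 -3.0000e-04  1.2000e-02]
```

View pics/w1.png

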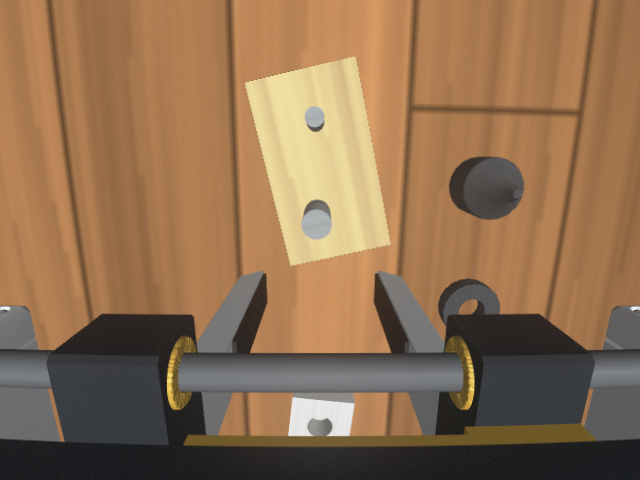

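jog_arm --series '[{"x":0,"y":0,"z":0,"rx":0,"ry":0,"rz":0},{"x":0,"y":0,"z":0,"rx":0,"ry":0,"rz":0}]'

```text
time: 3.87
tool_pos: [0.5262, 0.2408, 0.1752]
ee_rot: [3.141, -0.003, -0.002]
wrist_force: [0.2, 0.2, 0.7]
width: 0.0567
```

```bash
python3 shot.py wrist w2
python3 - <<'E'
from h import *; import pickle
s=pickle.load(open("w2.pkl","rb"));i=s["img"]
cv2.imwrite("pics/w2c.png",cv2.resize(i[90:260,270:370,::-1],None,fx=4,fy=4,interpolation=cv2.INTER_CUBIC)[:600])
E
```

```text
wrist [0.5256 0.2414 0.1752] [ 3.1413e+00 -2.8000e-03 -1.3000e-03] [0.525  0.3104 0.3815] [ 2.896e+00 -3.000e-03 -1.500e-03]
```

View pics/w2c.png

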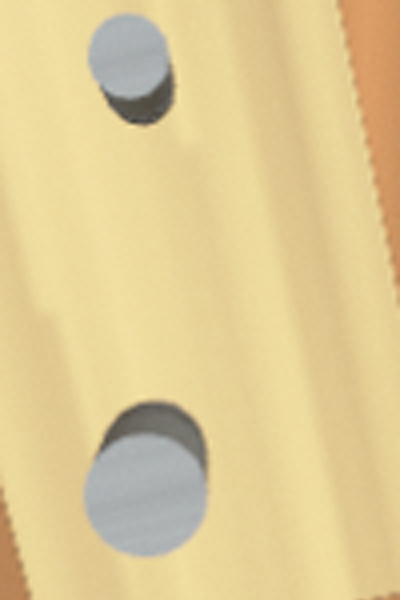

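Run:
```python
from h import *; import pickle
s=pickle.load(open("w2.pkl","rb"));S=pickle.load(open("s0.pkl","rb"));A,B=S["scene"],S["top"]
def px(c,f,ox,oy): return np.array([(c[0]+.5)/f-.5+ox,(c[1]+.5)/f-.5+oy])
w0=(5,370,340);w4=(6,115,195);w=(4,270,90)
for a,b,c in (((272,117),(365,209),(146,495)),((432,309),(129,215),(129,57))):
    print(atz(s,px(c,*w),.082), tri([(A,px(a,*w0)),(B,px(b,*w4)),(s,px(c,*w))]))
```

```text
[0.51423209 0.25898128 0.082     ] (array([0.51417603, 0.25846315, 0.07879653]), [array([0.2, 0. ]), array([ 0.1, -0.1]), array([ 0.1, -0. ])])
[0.51179453 0.34540563 0.082     ] (array([0.51181179, 0.34569706, 0.08093409]), [array([ 0.2, -0. ]), array([ 0.2, -0.1]), array([ 0.1, -0.2])])
```

jog_arm --series '[{"x":-0.0114,"y":-0.0173,"z":0,"rx":0,"ry":0,"rz":0},{"x":0,"y":0,"z":0,"rx":0,"ry":0,"rz":0},{"x":0,"y":0,"z":0,"rx":0,"ry":0,"rz":0},{"x":0,"y":0,"z":0,"rx":0,"ry":0,"rz":0}]'

```text
time: 4.25
tool_pos: [0.5106, 0.2624, 0.1756]
ee_rot: [-3.141, -0.003, 0.005]
wrist_force: [-0.1, -1.2, -0.2]
width: 0.0565
```

jog_arm --series '[{"x":0.003,"y":0.003,"z":0.02,"rx":0,"ry":0.1,"rz":0.2},{"x":0,"y":0,"z":0.02,"rx":0,"ry":0,"rz":0},{"x":0,"y":0,"z":0.02,"rx":0,"ry":0,"rz":0},{"x":0,"y":0,"z":0.01,"rx":0,"ry":0,"rz":0},{"x":0,"y":0,"z":0,"rx":0,"ry":0,"rz":0},{"x":0,"y":0,"z":0,"rx":0,"ry":0,"rz":0}]'

```text
time: 4.75
tool_pos: [0.5138, 0.262, 0.107]
ee_rot: [-3.139, -0.012, 0.007]
wrist_force: [0.6, 0.1, -0.1]
width: 0.0564
```

```bash
cat > to.py <<'E'
import sys,numpy as np
from bench import robot
from scipy.spatial.transform import Rotation as R
def plan(x,y,z,yawdeg):
    o=robot.get_obs(); r=R.from_euler("xyz",o["ee_rot"]); t=R.from_euler("xyz",[np.pi,0,np.radians(yawdeg)])
    print("t",round(o["time"],2),"pos",o["tool_pos"].round(4),"rot",o["ee_rot"].round(4),"w",round(o["width"],4),"F",o["wrist_force"].round(1))
    print("tool shift mm",(r.inv().apply(np.array([x,y,z])-o["tool_pos"])*1000).round(1),"rotvec deg",np.degrees((r.inv()*t).as_rotvec()).round(2))
plan(*map(float,sys.argv[1:5]))
E
python3 to.py .5142 .2587 .046 0;python3 to.py .5142 .2587 .046 0
```

```text
t 4.75 pos [0.5138 0.262  0.107 ] rot [-3.1394 -0.0115  0.0075] w 0.0564 F [ 0.6  0.1 -0.1]
tool shift mm [-0.3  3.4 61. ] rotvec deg [-0.13 -0.66  0.43]
t 4.75 pos [0.5138 0.262  0.107 ] rot [-3.1394 -0.0115  0.0075] w 0.0564 F [ 0.6  0.1 -0.1]
tool shift mm [-0.3  3.4 61. ] rotvec deg [-0.13 -0.66  0.43]
```

jog_arm --series '[{"x":0,"y":0.003,"z":0.012,"rx":-0.1,"ry":-0.6,"rz":0.4},{"x":0,"y":0,"z":0.012,"rx":0,"ry":0,"rz":0},{"x":0,"y":0,"z":0.012,"rx":0,"ry":0,"rz":0},{"x":0,"y":0,"z":0.01,"rx":0,"ry":0,"rz":0},{"x":0,"y":0,"z":0,"rx":0,"ry":0,"rz":0},{"x":0,"y":0,"z":0,"rx":0,"ry":0,"rz":0}]'

```text
time: 5.25
tool_pos: [0.516, 0.2594, 0.0596]
ee_rot: [-3.14, -0.005, -0.0]
wrist_force: [0.5, 0.2, 0.2]
width: 0.0563
```

```bash
python3 to.py .5142 .2587 .046 0
```

```text
t 5.25 pos [0.516  0.2594 0.0596] rot [-3.1395e+00 -5.0000e-03 -1.0000e-04] w 0.0563 F [0.5 0.2 0.2]
tool shift mm [-1.9  0.7 13.6] rotvec deg [-0.12 -0.28 -0.01]
```

jog_arm --series '[{"x":-0.001,"y":0,"z":0.006,"rx":-0.1,"ry":-0.3,"rz":0},{"x":0,"y":0,"z":0.004,"rx":0,"ry":0,"rz":0},{"x":0,"y":0,"z":0.002,"rx":0,"ry":0,"rz":0},{"x":0,"y":0,"z":0,"rx":0,"ry":0,"rz":0},{"x":0,"y":0,"z":0,"rx":0,"ry":0,"rz":0}]'

```text
time: 5.67
tool_pos: [0.5154, 0.2596, 0.0469]
ee_rot: [-3.141, -0.0, -0.0]
wrist_force: [0.5, 0.2, 0.3]
width: 0.0567
```

```bash
python3 to.py .5142 .2587 .046 0; python3 shot.py wrist w3
```

```text
t 5.67 pos [0.5154 0.2596 0.0469] rot [-3.141e+00 -1.000e-04 -1.000e-04] w 0.0567 F [0.5 0.2 0.3]
tool shift mm [-1.2  0.9  0.9] rotvec deg [-0.03 -0.01 -0.  ]
wrist [0.5154 0.2596 0.047 ] [-3.141e+00 -2.000e-04 -1.000e-04] [0.5148 0.329  0.2533] [2.897e+00 0.000e+00 6.000e-04]
```

View pics/w3.png

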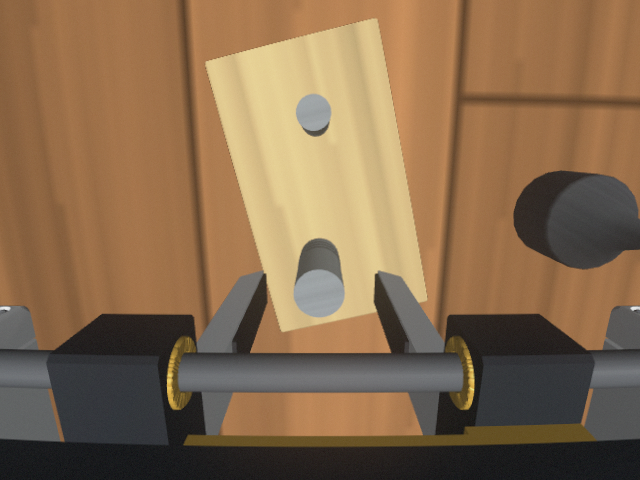

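The wide plunger, top at (320,292), sits midway between the fingers. Closing on it.

jog_arm --series '[{"x":0,"y":0,"z":0,"rx":0,"ry":0,"rz":0},{"x":0,"y":0,"z":0,"rx":0,"ry":0,"rz":0},{"x":0,"y":0,"z":0,"rx":0,"ry":0,"rz":0},{"x":0,"y":0,"z":0,"rx":0,"ry":0,"rz":0},{"x":0,"y":0,"z":0,"rx":0,"ry":0,"rz":0},{"x":0,"y":0,"z":0,"rx":0,"ry":0,"rz":0}]' --claw 0

```text
time: 6.22
tool_pos: [0.5161, 0.26, 0.0485]
ee_rot: [-3.14, -0.002, -0.0]
wrist_force: [-0.1, 0.3, -0.2]
width: 0.0249
```

```bash
python3 to.py .5142 .2587 .13 0
python3 - <<'E'
from h import *; import pickle
s=pickle.load(open("w3.pkl","rb"))
print(atz(s,(320,292),.082),atz(s,(313.5,112),.082))
E
```

```text
t 6.22 pos [0.5161 0.26   0.0485] rot [-3.14e+00 -2.40e-03 -0.00e+00] w 0.0249 F [-0.1  0.3 -0.2]
tool shift mm [ -1.7   1.1 -81.5] rotvec deg [-0.09 -0.14 -0.  ]
[0.51475622 0.25980545 0.082     ] [0.51179793 0.34572379 0.082     ]
```

jog_arm --series '[{"x":0,"y":0,"z":-0.015,"rx":0,"ry":0,"rz":0},{"x":0,"y":0,"z":-0.025,"rx":0,"ry":0,"rz":0},{"x":0,"y":0.01,"z":-0.025,"rx":0,"ry":0,"rz":0},{"x":0,"y":0.03,"z":-0.01,"rx":0,"ry":0,"rz":0},{"x":0.001,"y":0.035,"z":0,"rx":0,"ry":0,"rz":0},{"x":0.001,"y":0.035,"z":0,"rx":0,"ry":0,"rz":0},{"x":0.001,"y":0.035,"z":0,"rx":0,"ry":0,"rz":0},{"x":0.001,"y":0.03,"z":0,"rx":0,"ry":0,"rz":0},{"x":0,"y":0.02,"z":0,"rx":0,"ry":0,"rz":0},{"x":0,"y":0.01,"z":0,"rx":0,"ry":0,"rz":0},{"x":0,"y":0,"z":0,"rx":0,"ry":0,"rz":0},{"x":0,"y":0,"z":0,"rx":0,"ry":0,"rz":0}]'

```text
time: 7.22
tool_pos: [0.5142, 0.047, 0.1163]
ee_rot: [3.139, 0.015, 0.004]
wrist_force: [-0.8, 0.1, -1.9]
width: 0.0249
```

```bash
python3 to.py .5202 .013 .11 0; python3 shot.py wrist w4
```

```text
t 7.22 pos [0.5142 0.047  0.1163] rot [3.1394 0.0155 0.0045] w 0.0249 F [-0.8  0.1 -1.9]
tool shift mm [ 6.  34.   6.3] rotvec deg [0.13 0.89 0.26]
wrist [0.5141 0.0472 0.1162] [3.139  0.0157 0.0052] [0.5164 0.117  0.3225] [2.8943 0.0156 0.0052]
```

View pics/w4.png

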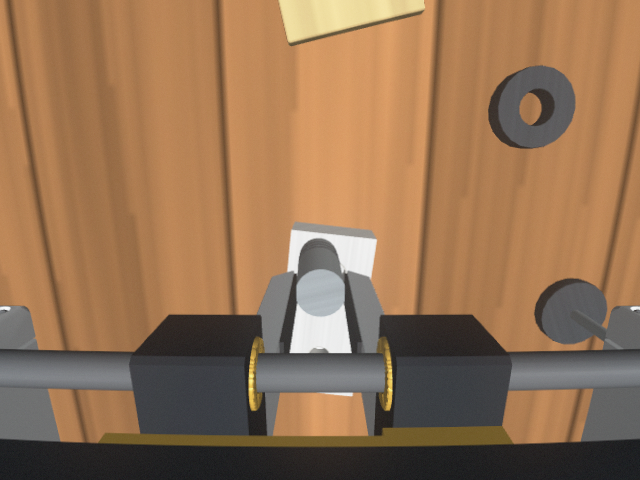

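jog_arm --series '[{"x":0.002,"y":0.009,"z":0,"rx":0.1,"ry":0.5,"rz":0.1},{"x":0.002,"y":0.009,"z":0.002,"rx":0,"ry":0.3,"rz":0.1},{"x":0.001,"y":0.006,"z":0.003,"rx":0,"ry":0,"rz":0},{"x":0,"y":0.003,"z":0.003,"rx":0,"ry":0,"rz":0},{"x":0,"y":0,"z":0,"rx":0,"ry":0,"rz":0},{"x":0,"y":0,"z":0,"rx":0,"ry":0,"rz":0}]'

```text
time: 7.77
tool_pos: [0.5196, 0.0223, 0.1064]
ee_rot: [-3.141, 0.002, 0.008]
wrist_force: [1.0, -0.1, -1.6]
width: 0.0247
```

```bash
python3 to.py .5202 .0137 .0865 0
```

```text
t 7.77 pos [0.5196 0.0223 0.1064] rot [-3.1405e+00  1.7000e-03  8.5000e-03] w 0.0247 F [ 1.  -0.1 -1.6]
tool shift mm [ 0.6  8.7 19.9] rotvec deg [-0.06  0.1   0.48]
```

jog_arm --series '[{"x":0,"y":0.005,"z":0.008,"rx":0,"ry":0.1,"rz":0.4},{"x":0,"y":0.002,"z":0.006,"rx":0,"ry":0,"rz":0},{"x":0,"y":0.001,"z":0.003,"rx":0,"ry":0,"rz":0},{"x":0,"y":0,"z":0,"rx":0,"ry":0,"rz":0},{"x":0,"y":0,"z":0,"rx":0,"ry":0,"rz":0}]'

```text
time: 8.18
tool_pos: [0.5191, 0.0141, 0.0868]
ee_rot: [-3.14, 0.001, 0.001]
wrist_force: [0.3, 0.2, -1.9]
width: 0.0249
```

```bash
python3 to.py .5202 .0137 .0865 0; python3 shot.py scene s5; python3 shot.py wrist w5
python3 - <<'E'
import cv2
i=cv2.imread("pics/s5.png")[215:305,295:395]
cv2.imwrite("pics/s5c.png",cv2.resize(i,None,fx=6,fy=6,interpolation=cv2.INTER_CUBIC))
E
```

```text
t 8.18 pos [0.5191 0.0141 0.0868] rot [-3.14e+00  1.10e-03  1.40e-03] w 0.0249 F [ 0.3  0.2 -1.9]
tool shift mm [1.1 0.5 0.3] rotvec deg [-0.09  0.07  0.08]
scene [0.519  0.0141 0.0868] [-3.14e+00  1.40e-03  1.50e-03] [0.8471 0.3702 1.0424] [-2.6176e+00 -1.5000e-03  2.5565e+00]
wrist [0.5192 0.0142 0.0871] [-3.14e+00  8.00e-04  1.50e-03] [0.5186 0.0834 0.2933] [2.898e+00 1.500e-03 2.200e-03]
```

View pics/s5c.png

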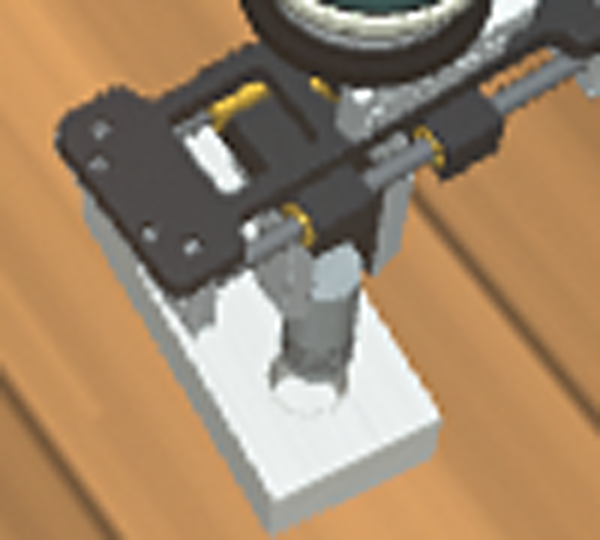

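View pics/w5.png

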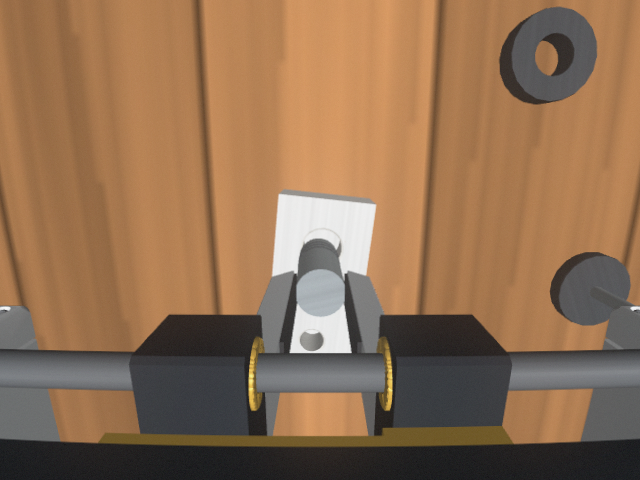

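```bash
cat > ov.py <<'E'
from h import *; import pickle,sys
def circ(c,r,z):
    a=np.linspace(0,2*np.pi,120); return np.c_[c[0]+r*np.cos(a),c[1]+r*np.sin(a),0*a+z]
def ov(name,items,x,y,w,h,f,out):
    s=pickle.load(open(name+".pkl","rb")); i=cv2.resize(s["img"][y:y+h,x:x+w,::-1],None,fx=f,fy=f,interpolation=cv2.INTER_CUBIC)
    for c,r,z,col in items:
        p=(proj(s,circ(c,r,z))-[x,y]+.5)*f-.5
        cv2.polylines(i,[np.round(p).astype(int).reshape(-1,1,2)],True,col,1,cv2.LINE_AA)
    cv2.imwrite(f"pics/{out}.png",i)
if __name__=="__main__":
    P=(.5191,.0134);b=[((.5204,.0130),.0145,.035,(0,0,255)),((.5120,-.0627),.0095,.035,(0,0,255)),(P,.013,.0868+.0335,(0,200,0)),(P,.013,.0868-.0365,(0,200,0))]
    ov("s5",b,330,245,45,45,9,"o1"); ov("w5",b,260,180,130,180,3,"o2")
    a=cv2.imread("pics/o1.png");c=cv2.imread("pics/o2.png");H=max(a.shape[0],c.shape[0]);z=np.zeros((H,a.shape[1]+c.shape[1],3),np.uint8)
    z[:a.shape[0],:a.shape[1]]=a;z[:c.shape[0],a.shape[1]:]=c;cv2.imwrite("pics/o12.png",z)
E
python3 ov.py
```

```text
(no output)
```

View pics/o12.png

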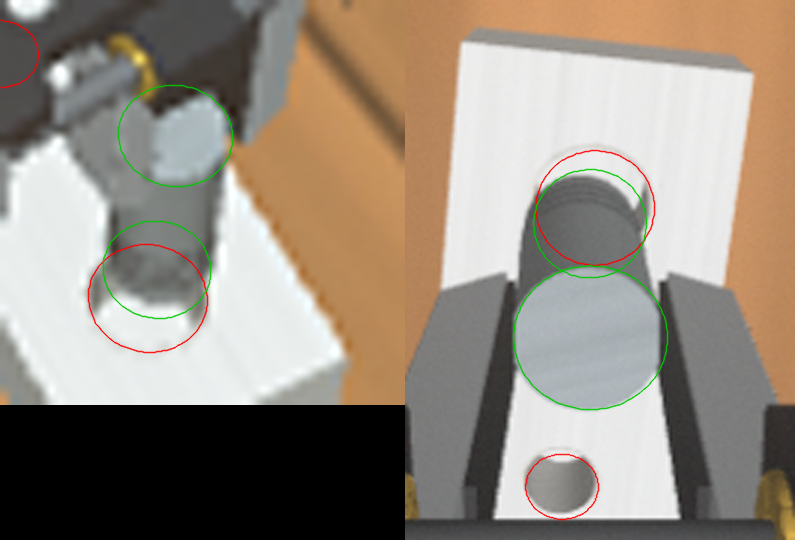

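jog_arm --series '[{"x":0.0015,"y":0.0002,"z":0.004,"rx":0,"ry":0,"rz":0},{"x":0,"y":0,"z":0.004,"rx":0,"ry":0,"rz":0},{"x":0,"y":0,"z":0.003,"rx":0,"ry":0,"rz":0},{"x":0,"y":0,"z":0,"rx":0,"ry":0,"rz":0},{"x":0,"y":0,"z":0,"rx":0,"ry":0,"rz":0}]'

```text
time: 8.7
tool_pos: [0.5216, 0.0143, 0.0758]
ee_rot: [-3.14, -0.001, 0.002]
wrist_force: [0.1, -0.2, -2.6]
width: 0.0247
```

```bash
python3 to.py .5205 .0137 .0415 0; python3 shot.py scene s6; python3 shot.py wrist w6
python3 - <<'E'
from ov import *
s=pickle.load(open("s6.pkl","rb"));t=s["tool"]
P=(t[0],t[1]-.0007);b=[((.5200,.0130),.0145,.035,(0,0,255)),((.5120,-.0627),.0095,.035,(0,0,255)),(P,.013,t[2]+.0335,(0,200,0)),(P,.013,t[2]-.0345,(0,200,0))]
ov("s6",b,330,245,45,45,9,"o1"); ov("w6",b,260,180,130,180,3,"o2")
a=cv2.imread("pics/o1.png");c=cv2.imread("pics/o2.png");H=max(a.shape[0],c.shape[0]);z=np.zeros((H,a.shape[1]+c.shape[1],3),np.uint8)
z[:a.shape[0],:a.shape[1]]=a;z[:c.shape[0],a.shape[1]:]=c;cv2.imwrite("pics/o13.png",z)
E
```

```text
t 8.7 pos [0.5216 0.0143 0.0758] rot [-3.14e+00 -1.10e-03  2.10e-03] w 0.0247 F [ 0.1 -0.2 -2.6]
tool shift mm [-1.2  0.7 34.3] rotvec deg [-0.09 -0.07  0.12]
scene [0.5215 0.0144 0.0757] [-3.14e+00 -8.00e-04  2.20e-03] [0.8471 0.3702 1.0424] [-2.6176e+00 -1.5000e-03  2.5565e+00]
wrist [0.5216 0.0144 0.0759] [-3.14e+00 -1.10e-03  2.20e-03] [0.5206 0.0836 0.2822] [ 2.8981e+00 -7.0000e-04  2.9000e-03]
```

View pics/o13.png

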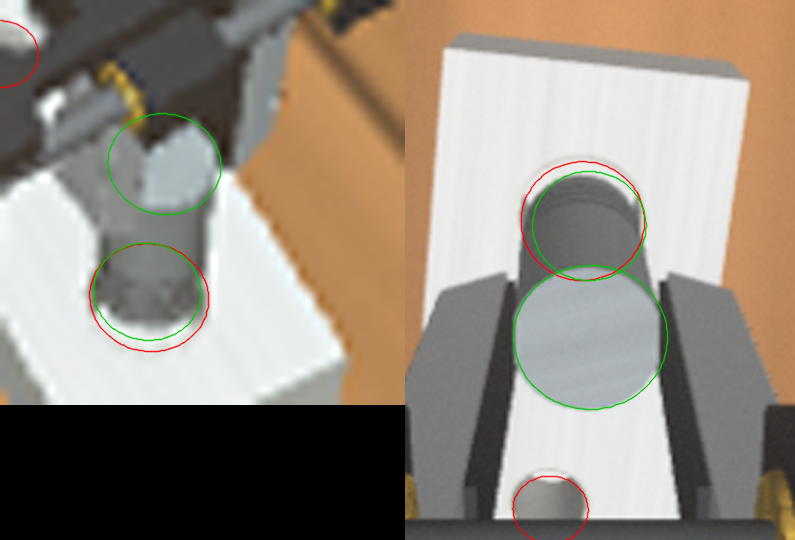

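jog_arm --series '[{"x":0,"y":0,"z":0.004,"rx":0,"ry":0,"rz":0},{"x":0,"y":0,"z":0.004,"rx":0,"ry":0,"rz":0},{"x":0,"y":0,"z":0.002,"rx":0,"ry":0,"rz":0},{"x":0,"y":0,"z":0,"rx":0,"ry":0,"rz":0}]'

```text
time: 9.13
tool_pos: [0.522, 0.0143, 0.0654]
ee_rot: [-3.14, -0.002, 0.002]
wrist_force: [-0.4, -0.9, -2.5]
width: 0.0245
```

jog_arm --series '[{"x":0,"y":0,"z":0.004,"rx":0,"ry":0,"rz":0},{"x":0,"y":0,"z":0.005,"rx":0,"ry":0,"rz":0},{"x":0,"y":0,"z":0.005,"rx":0,"ry":0,"rz":0},{"x":0,"y":0,"z":0.002,"rx":0,"ry":0,"rz":0},{"x":0,"y":0,"z":0,"rx":0,"ry":0,"rz":0}]'

```text
time: 9.55
tool_pos: [0.5215, 0.0144, 0.0472]
ee_rot: [-3.14, -0.001, 0.002]
wrist_force: [-0.1, 1.5, -3.4]
width: 0.0244
```

jog_arm --series '[{"x":0,"y":0,"z":0.002,"rx":0,"ry":0,"rz":0},{"x":0,"y":0,"z":0.002,"rx":0,"ry":0,"rz":0},{"x":0,"y":0,"z":0.001,"rx":0,"ry":0,"rz":0},{"x":0,"y":0,"z":0,"rx":0,"ry":0,"rz":0}]'

```text
time: 9.88
tool_pos: [0.5217, 0.0144, 0.0415]
ee_rot: [-3.14, -0.001, 0.002]
wrist_force: [-0.1, 0.6, -2.9]
width: 0.025
```

jog_arm --series '[{"x":0,"y":0,"z":0,"rx":0,"ry":0,"rz":0},{"x":0,"y":0,"z":0,"rx":0,"ry":0,"rz":0},{"x":0,"y":0,"z":0,"rx":0,"ry":0,"rz":0},{"x":0,"y":0,"z":0,"rx":0,"ry":0,"rz":0},{"x":0,"y":0,"z":-0.01,"rx":0,"ry":0,"rz":0},{"x":0,"y":0,"z":-0.03,"rx":0,"ry":0,"rz":0},{"x":0,"y":0,"z":-0.03,"rx":0,"ry":0,"rz":0},{"x":0,"y":0,"z":-0.01,"rx":0,"ry":0,"rz":0},{"x":0,"y":0,"z":0,"rx":0,"ry":0,"rz":0}]' --claw 0.6

```text
time: 10.63
tool_pos: [0.5233, 0.0141, 0.1297]
ee_rot: [-3.141, -0.007, 0.002]
wrist_force: [-0.3, -0.3, 1.0]
width: 0.0563
```

```bash
python3 to.py .5118 .3455 .13 0; python3 shot.py wrist w7;python3 - <<'E'
from ov import *
b=[((.5204,.0134),.0145,.035,(0,0,255)),((.5204,.0134),.013,.075,(0,200,0))]
ov("w7",b,240,180,160,190,4,"o7")
E
```

```text
t 10.63 pos [0.5233 0.0141 0.1297] rot [-3.1405e+00 -7.3000e-03  2.2000e-03] w 0.0563 F [-0.3 -0.3  1. ]
tool shift mm [ -10.7 -331.4    0. ] rotvec deg [-0.06 -0.42  0.12]
wrist [0.5232 0.0141 0.1291] [-3.1405e+00 -7.0000e-03  2.2000e-03] [0.521  0.0834 0.3361] [ 2.8975 -0.0071  0.0029]
```

View pics/o7.png

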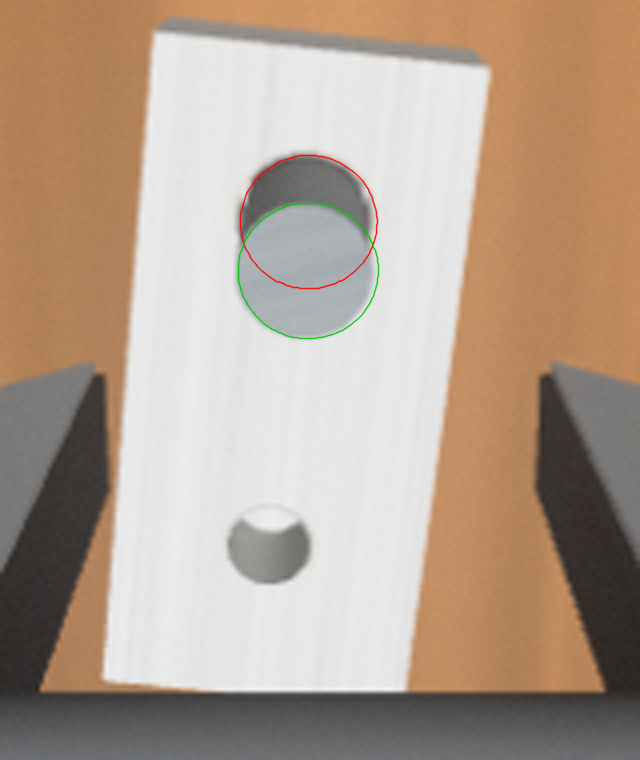

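The wide plunger is seated: its top matches the 75 mm overlay circle. The narrow bore shows clearly at crop (270,544).

Run:
```python
from h import *; import pickle
s=pickle.load(open("w7.pkl","rb"))
def px(c,f,ox,oy): return np.array([(c[0]+.5)/f-.5+ox,(c[1]+.5)/f-.5+oy])
print(atz(s,px((269.5,544),4,240,180),.035),atz(s,px((307,271),4,240,180),.075))
```

```text
[ 0.51173609 -0.06080432  0.035     ] [0.52025166 0.01344631 0.075     ]
```

jog_arm --series '[{"x":-0.001,"y":-0.02,"z":0,"rx":0,"ry":-0.3,"rz":0},{"x":-0.001,"y":-0.03,"z":0,"rx":0,"ry":0,"rz":0},{"x":-0.001,"y":-0.035,"z":0,"rx":0,"ry":0,"rz":0},{"x":-0.001,"y":-0.035,"z":0,"rx":0,"ry":0,"rz":0},{"x":-0.001,"y":-0.035,"z":0,"rx":0,"ry":0,"rz":0},{"x":-0.001,"y":-0.035,"z":0,"rx":0,"ry":0,"rz":0},{"x":-0.001,"y":-0.035,"z":0,"rx":0,"ry":0,"rz":0},{"x":-0.001,"y":-0.03,"z":0,"rx":0,"ry":0,"rz":0},{"x":-0.001,"y":-0.03,"z":0,"rx":0,"ry":0,"rz":0},{"x":-0.001,"y":-0.02,"z":0,"rx":0,"ry":0,"rz":0},{"x":0,"y":-0.01,"z":0,"rx":0,"ry":0,"rz":0},{"x":0,"y":0,"z":0,"rx":0,"ry":0,"rz":0}]'

```text
time: 11.68
tool_pos: [0.5046, 0.3387, 0.1068]
ee_rot: [3.131, 0.024, -0.004]
wrist_force: [-0.1, -0.1, -0.4]
width: 0.0565
```

```bash
python3 to.py .5118 .3455 .095 0
```

```text
t 11.68 pos [0.5046 0.3387 0.1068] rot [ 3.1313  0.0237 -0.004 ] w 0.0565 F [-0.1 -0.1 -0.4]
tool shift mm [ 7.5 -6.9 11.6] rotvec deg [ 0.58  1.36 -0.22]
```

jog_arm --series '[{"x":0.004,"y":-0.004,"z":0.003,"rx":0.5,"ry":1.2,"rz":-0.2},{"x":0.001,"y":-0.001,"z":0.003,"rx":0,"ry":0,"rz":0},{"x":0,"y":0,"z":0.002,"rx":0,"ry":0,"rz":0},{"x":0,"y":0,"z":0,"rx":0,"ry":0,"rz":0},{"x":0,"y":0,"z":0,"rx":0,"ry":0,"rz":0}]'

```text
time: 12.1
tool_pos: [0.5086, 0.3384, 0.0938]
ee_rot: [3.134, 0.009, -0.003]
wrist_force: [1.6, -0.6, 0.1]
width: 0.0566
```

```bash
python3 to.py .5118 .3455 .0475 0
```

```text
t 12.1 pos [0.5086 0.3384 0.0938] rot [ 3.1335  0.009  -0.0035] w 0.0566 F [ 1.6 -0.6  0.1]
tool shift mm [ 3.6 -7.5 46.2] rotvec deg [ 0.46  0.51 -0.2 ]
```

jog_arm --series '[{"x":0.003,"y":-0.006,"z":0,"rx":0.5,"ry":0.5,"rz":-0.2},{"x":0,"y":-0.001,"z":0,"rx":0,"ry":0,"rz":0},{"x":0,"y":0,"z":0,"rx":0,"ry":0,"rz":0},{"x":0,"y":0,"z":0,"rx":0,"ry":0,"rz":0}]'

```text
time: 12.43
tool_pos: [0.513, 0.344, 0.0944]
ee_rot: [-3.14, -0.001, -0.003]
wrist_force: [0.2, -0.3, -0.1]
width: 0.0563
```

```bash
python3 to.py .5118 .3455 .0475 0; python3 shot.py wrist w8
python3 - <<'E'
from ov import *
ov("w8",[((.5118,.3455),.008,.082,(0,200,0))],220,180,200,190,3,"o8")
E
```

```text
t 12.43 pos [0.513  0.344  0.0944] rot [-3.14e+00 -1.30e-03 -2.80e-03] w 0.0563 F [ 0.2 -0.3 -0.1]
tool shift mm [-1.2 -1.4 46.9] rotvec deg [-0.09 -0.07 -0.16]
wrist [0.5131 0.344  0.0945] [-3.14e+00 -1.50e-03 -2.80e-03] [0.5123 0.4132 0.3009] [ 2.898e+00 -1.200e-03 -2.100e-03]
```

View pics/o8.png

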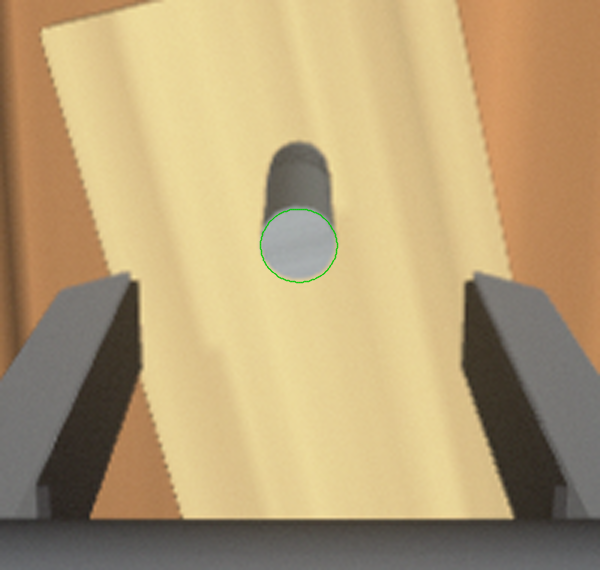

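jog_arm --series '[{"x":-0.001,"y":-0.0013,"z":0.01,"rx":0,"ry":0,"rz":-0.1},{"x":0,"y":0,"z":0.01,"rx":0,"ry":0,"rz":0},{"x":0,"y":0,"z":0.01,"rx":0,"ry":0,"rz":0},{"x":0,"y":0,"z":0.006,"rx":0,"ry":0,"rz":0},{"x":0,"y":0,"z":0,"rx":0,"ry":0,"rz":0},{"x":0,"y":0,"z":0,"rx":0,"ry":0,"rz":0}]'

```text
time: 12.98
tool_pos: [0.511, 0.3453, 0.0535]
ee_rot: [-3.141, 0.0, -0.0]
wrist_force: [0.6, 0.4, 1.4]
width: 0.0564
```

```bash
python3 to.py .5118 .3457 .0475 0
```

```text
t 12.98 pos [0.511  0.3453 0.0535] rot [-3.1411e+00  4.0000e-04 -4.0000e-04] w 0.0564 F [0.6 0.4 1.4]
tool shift mm [ 0.8 -0.4  6. ] rotvec deg [-0.03  0.02 -0.02]
```

jog_arm --series '[{"x":0.0005,"y":-0.0003,"z":0.004,"rx":0,"ry":0,"rz":0},{"x":0,"y":0,"z":0.001,"rx":0,"ry":0,"rz":0},{"x":0,"y":0,"z":0,"rx":0,"ry":0,"rz":0}]'

```text
time: 13.23
tool_pos: [0.5115, 0.3456, 0.0476]
ee_rot: [-3.141, 0.001, -0.0]
wrist_force: [0.1, 0.9, 0.2]
width: 0.0563
```

jog_arm --series '[{"x":0,"y":0,"z":0,"rx":0,"ry":0,"rz":0},{"x":0,"y":0,"z":0,"rx":0,"ry":0,"rz":0},{"x":0,"y":0,"z":0,"rx":0,"ry":0,"rz":0},{"x":0,"y":0,"z":0,"rx":0,"ry":0,"rz":0},{"x":0,"y":0,"z":0,"rx":0,"ry":0,"rz":0},{"x":0,"y":0,"z":0,"rx":0,"ry":0,"rz":0}]' --claw 0

```text
time: 13.73
tool_pos: [0.5125, 0.3461, 0.0493]
ee_rot: [-3.14, -0.002, -0.0]
wrist_force: [-0.1, -0.8, -0.4]
width: 0.0199
```

jog_arm --series '[{"x":0,"y":0,"z":0,"rx":0,"ry":0,"rz":0},{"x":0,"y":0,"z":0,"rx":0,"ry":0,"rz":0}]'

```text
time: 13.9
tool_pos: [0.5126, 0.3461, 0.0494]
ee_rot: [-3.14, -0.002, -0.0]
wrist_force: [-0.6, -0.1, -0.6]
width: 0.0138
```

jog_arm --series '[{"x":0,"y":0,"z":0,"rx":0,"ry":0,"rz":0},{"x":0,"y":0,"z":0,"rx":0,"ry":0,"rz":0}]'

```text
time: 14.07
tool_pos: [0.5126, 0.3462, 0.0495]
ee_rot: [-3.14, -0.002, -0.0]
wrist_force: [0.3, -0.3, -0.5]
width: 0.0139
```

```bash
python3 to.py .5118 .3457 .0475 0; python3 shot.py wrist w9
```

```text
t 14.07 pos [0.5126 0.3462 0.0495] rot [-3.1397e+00 -2.2000e-03 -4.0000e-04] w 0.0139 F [ 0.3 -0.3 -0.5]
tool shift mm [-0.8  0.5  2. ] rotvec deg [-0.11 -0.13 -0.02]
wrist [0.5126 0.3462 0.0495] [-3.1397e+00 -2.1000e-03 -4.0000e-04] [0.5115 0.4153 0.2559] [ 2.8983e+00 -2.0000e-03  4.0000e-04]
```

View pics/w9.png

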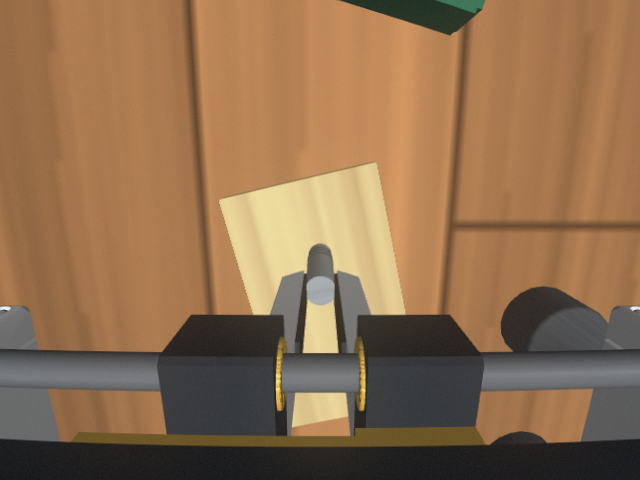

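jog_arm --series '[{"x":0,"y":0,"z":-0.015,"rx":0,"ry":0,"rz":0},{"x":0,"y":0,"z":-0.025,"rx":0,"ry":0,"rz":0},{"x":0,"y":0,"z":-0.025,"rx":0,"ry":0,"rz":0},{"x":0,"y":0.01,"z":-0.025,"rx":0,"ry":0,"rz":0},{"x":0,"y":0.02,"z":-0.02,"rx":0,"ry":0,"rz":0},{"x":0,"y":0.03,"z":-0.005,"rx":0,"ry":0,"rz":0},{"x":0,"y":0.03,"z":0,"rx":0,"ry":0,"rz":0},{"x":0,"y":0.03,"z":0,"rx":0,"ry":0,"rz":0},{"x":0,"y":0.03,"z":0,"rx":0,"ry":0,"rz":0},{"x":0,"y":0.02,"z":0,"rx":0,"ry":0,"rz":0},{"x":0,"y":0,"z":0,"rx":0,"ry":0,"rz":0},{"x":0,"y":0,"z":0,"rx":0,"ry":0,"rz":0}]'

```text
time: 15.12
tool_pos: [0.5098, 0.1692, 0.1654]
ee_rot: [3.138, 0.005, 0.004]
wrist_force: [0.1, 0.2, -1.2]
width: 0.0143
```

```bash
python3 to.py .5117 -.062 .17 0
```

```text
t 15.12 pos [0.5098 0.1692 0.1654] rot [3.1384 0.005  0.0035] w 0.0143 F [ 0.1  0.2 -1.2]
tool shift mm [  1.1 231.2  -3.9] rotvec deg [0.18 0.29 0.2 ]
```

jog_arm --series '[{"x":0,"y":0.01,"z":-0.001,"rx":0.2,"ry":0.3,"rz":0.2},{"x":0,"y":0.022,"z":-0.001,"rx":0,"ry":0,"rz":0},{"x":0,"y":0.03,"z":-0.001,"rx":0,"ry":0,"rz":0},{"x":0,"y":0.03,"z":-0.001,"rx":0,"ry":0,"rz":0},{"x":0,"y":0.03,"z":-0.001,"rx":0,"ry":0,"rz":0},{"x":0,"y":0.03,"z":-0.001,"rx":0,"ry":0,"rz":0},{"x":0,"y":0.03,"z":0,"rx":0,"ry":0,"rz":0},{"x":0,"y":0.02,"z":0,"rx":0,"ry":0,"rz":0},{"x":0,"y":0.01,"z":0,"rx":0,"ry":0,"rz":0},{"x":0,"y":0.005,"z":0,"rx":0,"ry":0,"rz":0},{"x":0,"y":0,"z":0,"rx":0,"ry":0,"rz":0},{"x":0,"y":0,"z":0,"rx":0,"ry":0,"rz":0}]'

```text
time: 16.12
tool_pos: [0.5113, -0.0485, 0.1686]
ee_rot: [-3.136, 0.001, 0.017]
wrist_force: [0.6, -0.8, -0.5]
width: 0.0143
```

```bash
python3 to.py .5117 -.0615 .095 0
```

```text
t 16.12 pos [ 0.5113 -0.0485  0.1686] rot [-3.1363e+00  1.2000e-03  1.7500e-02] w 0.0143 F [ 0.6 -0.8 -0.5]
tool shift mm [ 0.2 13.4 73.5] rotvec deg [-0.3   0.07  1.  ]
```

jog_arm --series '[{"x":0,"y":0.006,"z":0.012,"rx":-0.3,"ry":0,"rz":0.8},{"x":0,"y":0.004,"z":0.016,"rx":0,"ry":0,"rz":0.2},{"x":0,"y":0.002,"z":0.016,"rx":0,"ry":0,"rz":0},{"x":0,"y":0,"z":0.012,"rx":0,"ry":0,"rz":0},{"x":0,"y":0,"z":0.005,"rx":0,"ry":0,"rz":0},{"x":0,"y":0,"z":0,"rx":0,"ry":0,"rz":0},{"x":0,"y":0,"z":0,"rx":0,"ry":0,"rz":0}]'

```text
time: 16.7
tool_pos: [0.5115, -0.0541, 0.1016]
ee_rot: [-3.141, 0.002, 0.008]
wrist_force: [-0.1, 0.6, -1.5]
width: 0.0142
```

```bash
python3 to.py .5117 -.0615 .085 0
```

```text
t 16.7 pos [ 0.5115 -0.0541  0.1016] rot [-3.1406e+00  1.8000e-03  7.9000e-03] w 0.0142 F [-0.1  0.6 -1.5]
tool shift mm [ 0.2  7.4 16.6] rotvec deg [-0.06  0.1   0.45]
```

jog_arm --series '[{"x":0,"y":0.005,"z":0.008,"rx":0,"ry":0.1,"rz":0.4},{"x":0,"y":0.001,"z":0.004,"rx":0,"ry":0,"rz":0},{"x":0,"y":0,"z":0.002,"rx":0,"ry":0,"rz":0},{"x":0,"y":0,"z":0,"rx":0,"ry":0,"rz":0},{"x":0,"y":0,"z":0,"rx":0,"ry":0,"rz":0}]'

```text
time: 17.12
tool_pos: [0.513, -0.0603, 0.0882]
ee_rot: [-3.142, -0.004, 0.001]
wrist_force: [-0.3, 0.1, -1.0]
width: 0.0145
```

```bash
python3 to.py .5117 -.0615 .085 0; python3 shot.py scene s10; python3 shot.py wrist w10
cat > ov2.py <<'E'
from ov import *
import sys
n=sys.argv[1]
s=pickle.load(open(f"s{n}.pkl","rb"));t=s["tool"]
P=(t[0],t[1]-.0005);b=[((.5118,-.0620),.0095,.035,(0,0,255)),((.5204,.0134),.013,.075,(255,0,0)),(P,.008,t[2]+.0325,(0,200,0)),(P,.008,t[2]-.0355,(0,200,0))]
ov("s"+n,b,310,235,45,45,9,"o1"); ov("w"+n,b,260,180,130,180,3,"o2")
a=cv2.imread("pics/o1.png");c=cv2.imread("pics/o2.png");H=max(a.shape[0],c.shape[0]);z=np.zeros((H,a.shape[1]+c.shape[1],3),np.uint8)
z[:a.shape[0],:a.shape[1]]=a;z[:c.shape[0],a.shape[1]:]=c;cv2.imwrite(f"pics/oo{n}.png",z)
E
python3 ov2.py 10
```

```text
t 17.12 pos [ 0.513  -0.0603  0.0882] rot [-3.1415e+00 -4.0000e-03  1.3000e-03] w 0.0145 F [-0.3  0.1 -1. ]
tool shift mm [-1.3  1.2  3.2] rotvec deg [-0.   -0.23  0.08]
scene [ 0.513  -0.0603  0.0882] [ 3.1416e+00 -3.9000e-03  1.4000e-03] [0.8471 0.3702 1.0424] [-2.6176e+00 -1.5000e-03  2.5565e+00]
wrist [ 0.5131 -0.0603  0.0883] [-3.1416e+00 -4.1000e-03  1.4000e-03] [0.5115 0.0092 0.2946] [ 2.8965e+00 -3.9000e-03  2.1000e-03]
```

View pics/oo10.png

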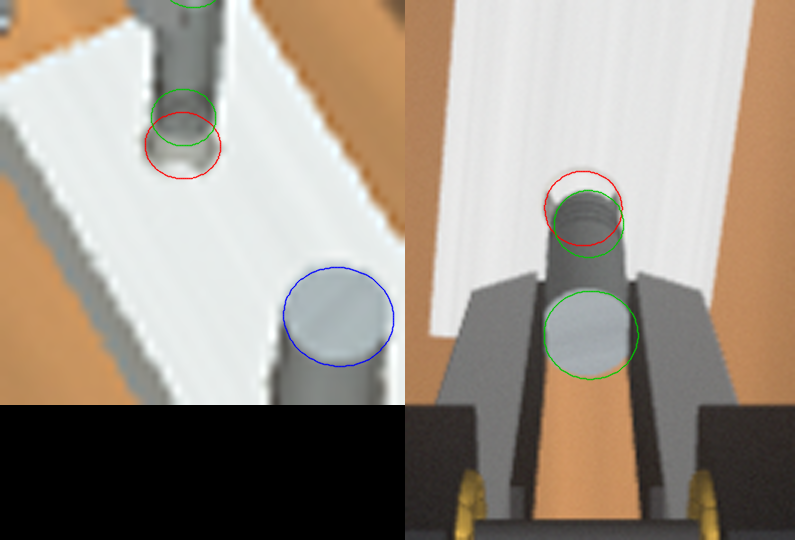

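jog_arm --series '[{"x":-0.001,"y":0.0006,"z":0.004,"rx":0,"ry":-0.2,"rz":0.1},{"x":0,"y":0,"z":0.004,"rx":0,"ry":0,"rz":0},{"x":0,"y":0,"z":0.003,"rx":0,"ry":0,"rz":0},{"x":0,"y":0,"z":0,"rx":0,"ry":0,"rz":0},{"x":0,"y":0,"z":0,"rx":0,"ry":0,"rz":0}]'

```text
time: 17.63
tool_pos: [0.5126, -0.0611, 0.077]
ee_rot: [3.141, -0.002, -0.001]
wrist_force: [0.5, 0.1, -1.4]
width: 0.0141
```

```bash
python3 to.py .5117 -.0615 .085 0; python3 shot.py scene s11; python3 shot.py wrist w11; python3 ov2.py 11
```

```text
t 17.63 pos [ 0.5126 -0.0611  0.077 ] rot [ 3.1413e+00 -2.0000e-03 -7.0000e-04] w 0.0141 F [ 0.5  0.1 -1.4]
tool shift mm [-0.9  0.4 -8. ] rotvec deg [ 0.02 -0.11 -0.04]
scene [ 0.5125 -0.0611  0.0769] [ 3.1413e+00 -1.6000e-03 -7.0000e-04] [0.8471 0.3702 1.0424] [-2.6176e+00 -1.5000e-03  2.5565e+00]
wrist [ 0.5126 -0.0611  0.0771] [ 3.1412e+00 -2.0000e-03 -6.0000e-04] [0.5115 0.0085 0.2833] [ 2.8962e+00 -1.6000e-03  1.0000e-04]
```

View pics/oo11.png

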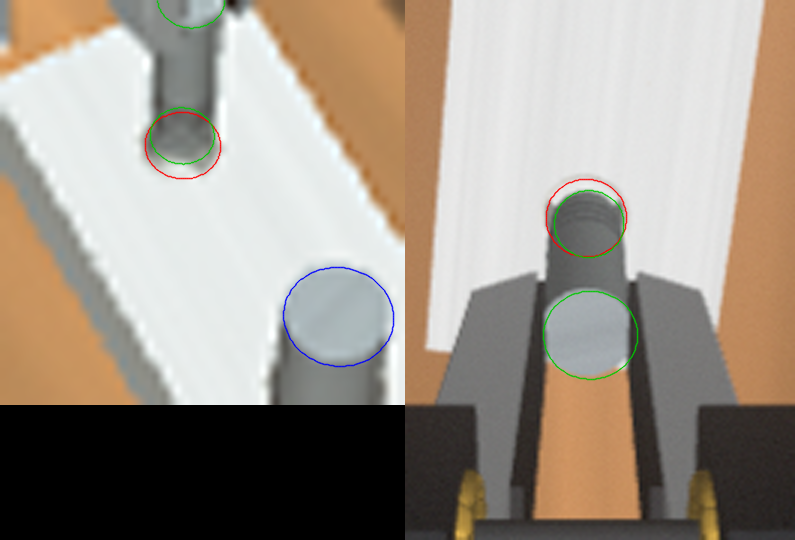

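jog_arm --series '[{"x":0,"y":-0.0003,"z":0.003,"rx":0,"ry":0,"rz":0},{"x":0,"y":0,"z":0.004,"rx":0,"ry":0,"rz":0},{"x":0,"y":0,"z":0.003,"rx":0,"ry":0,"rz":0},{"x":0,"y":0,"z":0,"rx":0,"ry":0,"rz":0}]'

```text
time: 18.07
tool_pos: [0.5129, -0.0608, 0.0666]
ee_rot: [3.141, -0.003, -0.001]
wrist_force: [0.6, -0.7, -1.2]
width: 0.0141
```

jog_arm --series '[{"x":0,"y":0,"z":0.004,"rx":0,"ry":0,"rz":0},{"x":0,"y":0,"z":0.004,"rx":0,"ry":0,"rz":0},{"x":0,"y":0,"z":0.004,"rx":0,"ry":0,"rz":0},{"x":0,"y":0,"z":0.002,"rx":0,"ry":0,"rz":0},{"x":0,"y":0,"z":0,"rx":0,"ry":0,"rz":0}]'

```text
time: 18.48
tool_pos: [0.5126, -0.0608, 0.0505]
ee_rot: [3.141, -0.002, -0.001]
wrist_force: [-0.5, -0.2, -1.4]
width: 0.0144
```

jog_arm --series '[{"x":0,"y":0,"z":0.002,"rx":0,"ry":0,"rz":0},{"x":0,"y":0,"z":0.003,"rx":0,"ry":0,"rz":0},{"x":0,"y":0,"z":0.001,"rx":0,"ry":0,"rz":0},{"x":0,"y":0,"z":0,"rx":0,"ry":0,"rz":0}]'

```text
time: 18.82
tool_pos: [0.5127, -0.0607, 0.0438]
ee_rot: [3.141, -0.002, -0.001]
wrist_force: [-0.3, 0.2, -0.3]
width: 0.0141
```

jog_arm --series '[{"x":0,"y":0,"z":0,"rx":0,"ry":0,"rz":0},{"x":0,"y":0,"z":0,"rx":0,"ry":0,"rz":0},{"x":0,"y":0,"z":0,"rx":0,"ry":0,"rz":0},{"x":0,"y":0,"z":0,"rx":0,"ry":0,"rz":0},{"x":0,"y":0,"z":0,"rx":0,"ry":0,"rz":0},{"x":0,"y":0,"z":-0.01,"rx":0,"ry":0,"rz":0},{"x":0,"y":0,"z":-0.03,"rx":0,"ry":0,"rz":0},{"x":0,"y":0,"z":-0.03,"rx":0,"ry":0,"rz":0},{"x":0,"y":0,"z":-0.015,"rx":0,"ry":0,"rz":0},{"x":0,"y":0,"z":0,"rx":0,"ry":0,"rz":0},{"x":0,"y":0,"z":0,"rx":0,"ry":0,"rz":0}]' --claw 0.6

```text
time: 19.73
tool_pos: [0.5129, -0.0608, 0.1362]
ee_rot: [3.141, -0.005, -0.001]
wrist_force: [-0.5, 0.1, 0.5]
width: 0.0562
```

```bash
python3 to.py .4756 -.278 .13 62; python3 shot.py wrist w12;python3 shot.py scene s12;python3 - <<'E'
from ov import *
b=[((.5118,-.0615),.0095,.035,(0,0,255)),((.5118,-.0615),.008,.075,(0,200,0)),((.5202,.0134),.013,.075,(0,200,0))]
ov("w12",b,240,180,160,190,3,"o12a")
ov("s12",b,310,235,50,55,9,"o12b")
E
```

```text
t 19.73 pos [ 0.5129 -0.0608  0.1362] rot [ 3.1407e+00 -4.6000e-03 -5.0000e-04] w 0.0562 F [-0.5  0.1  0.5]
tool shift mm [-37.2 217.2   6.2] rotvec deg [  0.19  -0.21 -62.03]
wrist [ 0.513  -0.0608  0.1362] [ 3.1406e+00 -4.8000e-03 -5.0000e-04] [0.5113 0.0089 0.3425] [ 2.8955e+00 -4.4000e-03  2.0000e-04]
scene [ 0.5124 -0.0607  0.135 ] [ 3.1411e+00 -2.8000e-03 -5.0000e-04] [0.8471 0.3702 1.0424] [-2.6176e+00 -1.5000e-03  2.5565e+00]
```

View pics/o12a.png

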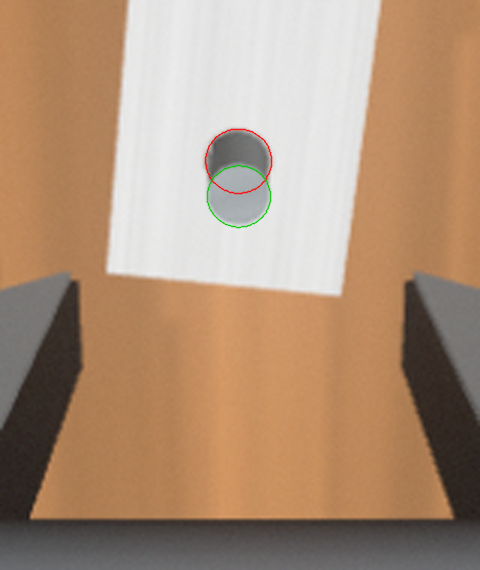

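View pics/o12b.png

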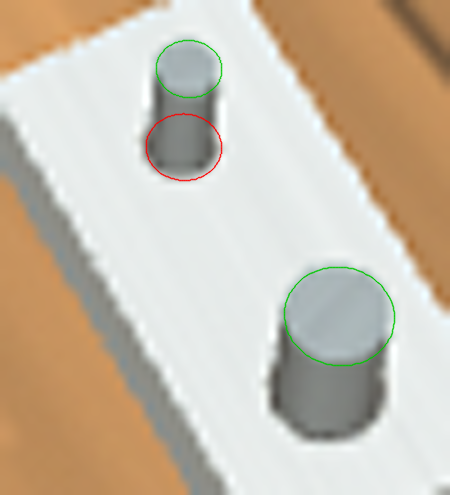

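Both plunger tops match the 75 mm overlay circles in both views, so both are home. Next is the loupe.

jog_arm --series '[{"x":-0.004,"y":0.02,"z":-0.002,"rx":0,"ry":0,"rz":0},{"x":-0.005,"y":0.03,"z":-0.002,"rx":0,"ry":0,"rz":0},{"x":-0.005,"y":0.03,"z":-0.002,"rx":0,"ry":0,"rz":0},{"x":-0.005,"y":0.03,"z":-0.002,"rx":0,"ry":0,"rz":0},{"x":-0.005,"y":0.03,"z":-0.002,"rx":0,"ry":0,"rz":0},{"x":-0.005,"y":0.03,"z":-0.001,"rx":0,"ry":0,"rz":0},{"x":-0.004,"y":0.02,"z":0,"rx":0,"ry":0,"rz":0},{"x":-0.002,"y":0.01,"z":0,"rx":0,"ry":0,"rz":0},{"x":0,"y":0,"z":0,"rx":0,"ry":0,"rz":0}]'

```text
time: 20.58
tool_pos: [0.4688, -0.2636, 0.1294]
ee_rot: [-3.128, 0.021, 0.005]
wrist_force: [-0.1, 0.4, -0.1]
width: 0.0565
```

jog_arm --series '[{"x":0,"y":0,"z":0,"rx":0,"ry":0,"rz":-6},{"x":0,"y":0,"z":0,"rx":0,"ry":0,"rz":-7},{"x":0,"y":0,"z":0,"rx":0,"ry":0,"rz":-7},{"x":0,"y":0,"z":0,"rx":0,"ry":0,"rz":-7},{"x":0,"y":0,"z":0,"rx":0,"ry":0,"rz":-7},{"x":0,"y":0,"z":0,"rx":0,"ry":0,"rz":-7},{"x":0,"y":0,"z":0,"rx":0,"ry":0,"rz":-7},{"x":0,"y":0,"z":0,"rx":0,"ry":0,"rz":-6},{"x":0,"y":0,"z":0,"rx":0,"ry":0,"rz":-4},{"x":0,"y":0,"z":0,"rx":0,"ry":0,"rz":0},{"x":0,"y":0,"z":0,"rx":0,"ry":0,"rz":0}]'

```text
time: 21.5
tool_pos: [0.467, -0.2456, 0.118]
ee_rot: [-3.093, -0.011, 1.056]
wrist_force: [0.3, -0.7, -0.2]
width: 0.0563
```

```bash
python3 to.py .4756 -.278 .13 62; python3 shot.py wrist w13
```

```text
t 21.5 pos [ 0.467  -0.2456  0.118 ] rot [-3.0933 -0.0113  1.0561] w 0.0563 F [ 0.3 -0.7 -0.2]
tool shift mm [-23.8  22.8 -13.4] rotvec deg [-2.76 -0.69 -1.47]
wrist [ 0.467  -0.2455  0.1179] [-3.0931 -0.0115  1.0562] [ 0.413  -0.2187  0.3275] [ 2.9451 -0.0109  1.0569]
```

View pics/w13.png

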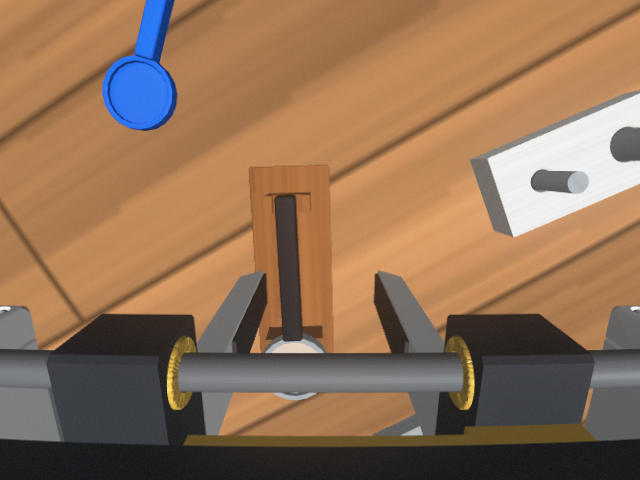

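jog_arm --series '[{"x":-0.008,"y":0.008,"z":0,"rx":-2.0,"ry":-0.5,"rz":-1},{"x":-0.007,"y":0.007,"z":0,"rx":-0.7,"ry":-0.2,"rz":-0.4},{"x":-0.004,"y":0.003,"z":0,"rx":0,"ry":0,"rz":0},{"x":0,"y":0,"z":0,"rx":0,"ry":0,"rz":0},{"x":0,"y":0,"z":0,"rx":0,"ry":0,"rz":0},{"x":0,"y":0,"z":0,"rx":0,"ry":0,"rz":0}]'

```text
time: 22.05
tool_pos: [0.4742, -0.2699, 0.1163]
ee_rot: [-3.139, -0.001, 1.078]
wrist_force: [0.2, -0.9, -0.6]
width: 0.0562
```

```bash
python3 to.py .4756 -.278 .1 62; python3 shot.py wrist w14
python3 - <<'E'
from h import *; import pickle
s=pickle.load(open("w14.pkl","rb"))
cv2.imwrite("pics/w14c.png",cv2.resize(s["img"][170:360,260:380,::-1],None,fx=3,fy=3,interpolation=cv2.INTER_CUBIC))
E
```

```text
t 22.05 pos [ 0.4742 -0.2699  0.1163] rot [-3.1389e+00 -1.2000e-03  1.0777e+00] w 0.0562 F [ 0.2 -0.9 -0.6]
tool shift mm [-6.5  5.1 16.3] rotvec deg [-0.15 -0.07 -0.25]
wrist [ 0.4742 -0.2699  0.1163] [-3.1389e+00 -1.2000e-03  1.0778e+00] [ 0.4122 -0.2378  0.3228] [ 2.8995e+00 -7.0000e-04  1.0784e+00]
```

View pics/w14c.png

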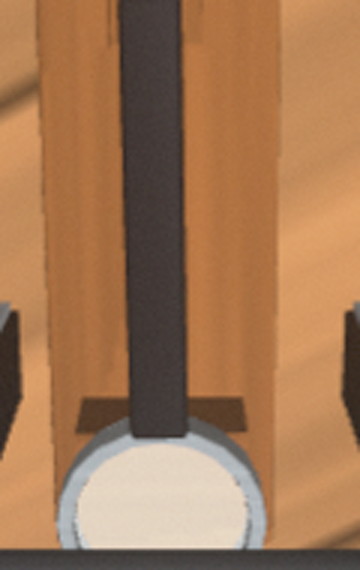

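Run:
```python
from h import *; import pickle
s=pickle.load(open("w14.pkl","rb"))
def px(c,f,ox,oy): return np.array([(c[0]+.5)/f-.5+ox,(c[1]+.5)/f-.5+oy])
a=atz(s,px((151.3,10),3,260,170),.05);b=atz(s,px((159.8,437),3,260,170),.05)
d=b-a;L=np.linalg.norm(d);d/=L;print(a,b,L,np.degrees(np.arctan2(d[1],d[0])))
c=b+d*.028;print("lens",c,"grip",c-.085*d, "from tri", np.array([.5507,-.3182,0])-.085*d)
t=s["tool"]; n=np.array([-d[1],d[0],0]); print("lateral of handle from TCP (along left normal) mm",((b-t)@n)*1e3,"along to 85mm grip",((c-.085*d-t)@d)*1e3)
```

```text
[ 0.42270017 -0.25153565  0.05      ] [ 0.52390104 -0.30406191  0.05      ] 0.1140202853668532 -27.430654619022917
lens [ 0.54875297 -0.3169608   0.05      ] grip [ 0.47330961 -0.27780345  0.05      ] from tri [ 0.47525663 -0.27904265  0.        ]
lateral of handle from TCP (along left normal) mm -7.394197630301656 along to 85mm grip 2.855741436309491
```

```bash
python3 to.py .4805 -.2816 .09 62.5
```

```text
t 22.1 pos [ 0.4742 -0.2699  0.1163] rot [-3.1389e+00 -1.2000e-03  1.0778e+00] w 0.0565 F [0.2 0.3 0.1]
tool shift mm [-7.3 11.2 26.2] rotvec deg [-0.15 -0.07 -0.74]
```

jog_arm --series '[{"x":-0.003,"y":0.005,"z":0.006,"rx":-0.1,"ry":0,"rz":-0.6},{"x":-0.002,"y":0.003,"z":0.009,"rx":0,"ry":0,"rz":0},{"x":-0.001,"y":0.001,"z":0.006,"rx":0,"ry":0,"rz":0},{"x":0,"y":0,"z":0,"rx":0,"ry":0,"rz":0},{"x":0,"y":0,"z":0,"rx":0,"ry":0,"rz":0}]'

```text
time: 22.52
tool_pos: [0.4798, -0.2801, 0.0923]
ee_rot: [-3.139, -0.002, 1.089]
wrist_force: [-0.2, 0.3, -0.1]
width: 0.0561
```

```bash
python3 to.py .4805 -.2816 .023 62.5
```

```text
t 22.52 pos [ 0.4798 -0.2801  0.0923] rot [-3.1394e+00 -1.7000e-03  1.0889e+00] w 0.0561 F [-0.2  0.3 -0.1]
tool shift mm [-1.1  1.5 69.3] rotvec deg [-0.12 -0.1  -0.11]
```

jog_arm --series '[{"x":-0.001,"y":0.001,"z":0.01,"rx":-0.1,"ry":-0.1,"rz":-0.1},{"x":0,"y":0,"z":0.013,"rx":0,"ry":0,"rz":0},{"x":0,"y":0,"z":0.013,"rx":0,"ry":0,"rz":0},{"x":0,"y":0,"z":0.01,"rx":0,"ry":0,"rz":0},{"x":0,"y":0,"z":0.003,"rx":0,"ry":0,"rz":0},{"x":0,"y":0,"z":0,"rx":0,"ry":0,"rz":0},{"x":0,"y":0,"z":0,"rx":0,"ry":0,"rz":0}]'

```text
time: 23.1
tool_pos: [0.4798, -0.2812, 0.0385]
ee_rot: [-3.14, 0.0, 1.091]
wrist_force: [-0.3, 0.2, 0.9]
width: 0.0563
```

```bash
python3 to.py .4805 -.2816 .023 62.5; python3 shot.py wrist w15
```

```text
t 23.1 pos [ 0.4798 -0.2812  0.0385] rot [-3.1405e+00  3.0000e-04  1.0912e+00] w 0.0563 F [-0.3  0.2  0.9]
tool shift mm [ 0.   0.8 15.5] rotvec deg [-0.07  0.02  0.02]
wrist [ 0.4799 -0.2813  0.0387] [-3.1408e+00  2.0000e-04  1.0912e+00] [ 0.4173 -0.2495  0.245 ] [2.8979e+00 7.0000e-04 1.0920e+00]
```

View pics/w15.png

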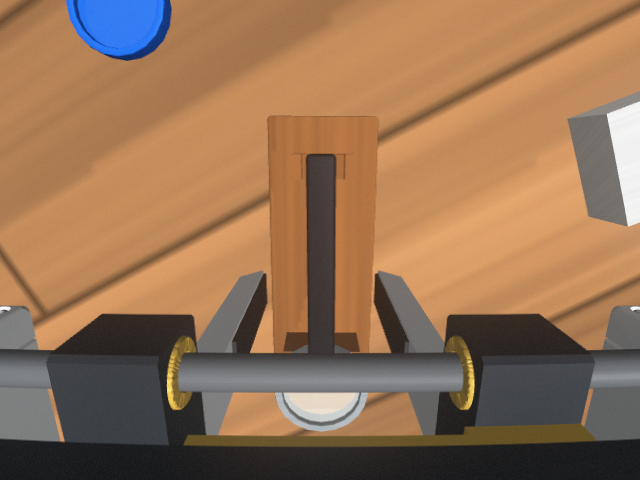

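The black handle (x≈321) runs straight and centred between the fingers. Going down and gripping.

jog_arm --series '[{"x":0,"y":0.0005,"z":0.006,"rx":0,"ry":0,"rz":0},{"x":0,"y":0,"z":0.005,"rx":0,"ry":0,"rz":0},{"x":0,"y":0,"z":0.002,"rx":0,"ry":0,"rz":0},{"x":0,"y":0,"z":0,"rx":0,"ry":0,"rz":0},{"x":0,"y":0,"z":0,"rx":0,"ry":0,"rz":0}]'

```text
time: 23.57
tool_pos: [0.482, -0.2826, 0.0269]
ee_rot: [3.138, 0.001, 1.091]
wrist_force: [0.6, -0.3, 0.1]
width: 0.0567
```

jog_arm --series '[{"x":0,"y":0,"z":0,"rx":0,"ry":0,"rz":0},{"x":0,"y":0,"z":0,"rx":0,"ry":0,"rz":0},{"x":0,"y":0,"z":0,"rx":0,"ry":0,"rz":0},{"x":0,"y":0,"z":0,"rx":0,"ry":0,"rz":0},{"x":0,"y":0,"z":0,"rx":0,"ry":0,"rz":0},{"x":0,"y":0,"z":0,"rx":0,"ry":0,"rz":0},{"x":0,"y":0,"z":0,"rx":0,"ry":0,"rz":0},{"x":0,"y":0,"z":0,"rx":0,"ry":0,"rz":0},{"x":0,"y":0,"z":0,"rx":0,"ry":0,"rz":0},{"x":0,"y":0,"z":0,"rx":0,"ry":0,"rz":0}]' --claw 0

```text
time: 24.4
tool_pos: [0.4826, -0.2831, 0.028]
ee_rot: [3.136, 0.001, 1.091]
wrist_force: [0.3, 0.2, 0.3]
width: 0.0006
```

```bash
python3 shot.py wrist w16;  python3 shot.py scene s16
python3 - <<'E'
import cv2
i=cv2.imread("pics/s16.png")[140:240,210:370]
cv2.imwrite("pics/s16c.png",cv2.resize(i,None,fx=5,fy=5,interpolation=cv2.INTER_CUBIC))
E
```

```text
wrist [ 0.4825 -0.2831  0.0279] [3.1358e+00 1.3000e-03 1.0913e+00] [ 0.4188 -0.2505  0.2339] [2.8909e+00 1.8000e-03 1.0921e+00]
scene [ 0.4826 -0.2831  0.028 ] [3.1357e+00 1.3000e-03 1.0914e+00] [0.8471 0.3702 1.0424] [-2.6176e+00 -1.5000e-03  2.5565e+00]
```

View pics/w16.png

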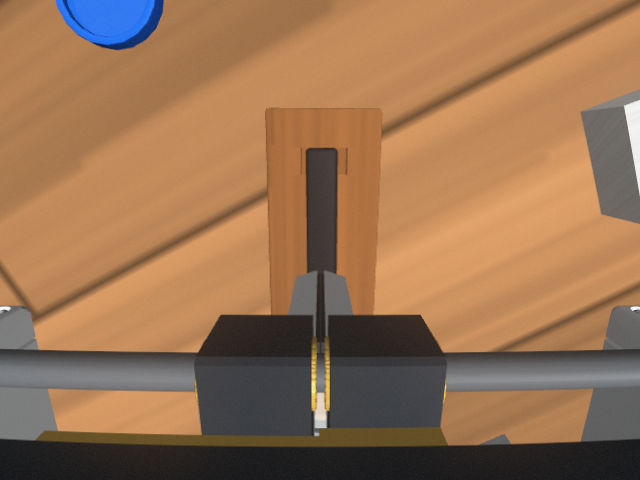

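View pics/s16c.png

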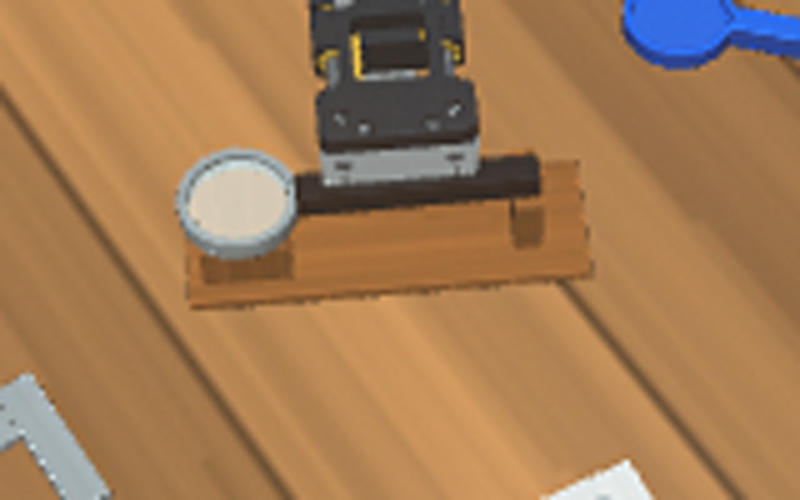

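Run:
```python
from h import *; import pickle
for n,w in (("w15",.0281),("w16",0.0)):
    s=pickle.load(open(n+".pkl","rb")); r=R.from_euler("xyz",s["rot"]); t=s["tool"]
    for dz in (0,-.019):
        print(n,dz,proj(s,[t+r.apply([sx*w,yy,dz]) for sx in(-1,1) for yy in (-.008,0,.008)]).round(1).tolist())
    # loupe handle edges predicted at z=.05, yaw -27.5, lens .5497,-.3176
    d=np.array([np.cos(np.radians(-27.5)),np.sin(np.radians(-27.5)),0]);nn=np.array([-d[1],d[0],0]);L=np.array([.5497,-.3176,0])
    for z in (.034,.05,.06): print("handle z",z,proj(s,[L-k*d+q*nn*.008+[0,0,z] for k in (148,) for k in (.148,.1) for q in (-1,1)]).round(1).tolist())
```

```text
w15 0 [[273.9, 258.9], [274.3, 271.7], [274.7, 284.3], [369.0, 258.9], [368.5, 271.8], [368.1, 284.4]]
w15 -0.019 [[269.5, 269.1], [270.0, 283.0], [270.5, 296.6], [373.5, 269.1], [373.0, 283.1], [372.4, 296.7]]
handle z 0.034 [[307.4, 152.2], [335.8, 152.2], [308.0, 235.1], [334.9, 235.1]]
handle z 0.05 [[306.4, 152.3], [337.1, 152.4], [307.0, 241.6], [336.0, 241.7]]
handle z 0.06 [[305.6, 152.4], [338.0, 152.5], [306.3, 246.3], [336.8, 246.3]]
w16 0 [[321.4, 258.6], [321.4, 271.5], [321.4, 284.1], [321.4, 258.6], [321.4, 271.5], [321.4, 284.1]]
w16 -0.019 [[321.5, 268.8], [321.5, 282.7], [321.5, 296.4], [321.5, 268.8], [321.5, 282.7], [321.5, 296.4]]
handle z 0.034 [[307.4, 146.0], [337.4, 146.1], [308.0, 233.8], [336.4, 233.8]]
handle z 0.05 [[306.2, 145.9], [338.9, 145.9], [306.9, 240.8], [337.6, 240.9]]
handle z 0.06 [[305.4, 145.8], [339.9, 145.8], [306.2, 245.9], [338.6, 245.9]]
```

The gripper shut on nothing (0.6 mm). In both views the visible fingertips end above the handle. From the tip spacing in the image (110 px for 56 mm), the tips are about 30 mm nearer the camera than the reported TCP. I'll check that across several pictures before going lower.

Run:
```python
from h import *; import pickle
from scipy.spatial.transform import Rotation as R
# camera pose relative to reported tool over shots
for n in ("w2","w5","w8","w12","w15","w16"):
    s=pickle.load(open(n+".pkl","rb")); r=R.from_euler("xyz",s["rot"])
    print(n,r.inv().apply(s["origin"]-s["tool"]).round(4),(r.inv()*R.from_euler("xyz",s["attitude"])).as_rotvec(degrees=True).round(2), s["tool"][2].round(4))
s=pickle.load(open("w15.pkl","rb"));r=R.from_euler("xyz",s["rot"]);t=s["tool"]
for dz in (-.019,-.025,-.03,-.035,-.04): print(dz,proj(s,[t+r.apply([sx*.0282,yy,dz]) for sx in(-1,1) for yy in (-.008,.008)]).round(1).tolist())
c=s["img"][250:340,230:410,::-1];cv2.imwrite("pics/w15c.png",cv2.resize(c,None,fx=4,fy=4,interpolation=cv2.INTER_CUBIC))
```

```text
w2 [-1.000e-04 -6.900e-02 -2.064e-01] [-1.405e+01  1.000e-02  1.000e-02] 0.1752
w5 [-0.0007 -0.0695 -0.2061] [-14.04  -0.03  -0.04] 0.0871
w8 [-0.0007 -0.0695 -0.2063] [-1.405e+01 -1.000e-02 -4.000e-02] 0.0945
w12 [-0.0007 -0.0695 -0.2064] [-14.04  -0.02  -0.05] 0.1362
w15 [-0.0007 -0.0704 -0.2062] [-14.01  -0.02  -0.05] 0.0387
w16 [-0.0007 -0.0704 -0.2064] [-14.03  -0.02  -0.05] 0.0279
-0.019 [[269.3, 269.1], [270.3, 296.6], [373.7, 269.1], [372.6, 296.7]]
-0.025 [[267.8, 272.7], [268.9, 301.0], [375.3, 272.8], [374.2, 301.1]]
-0.03 [[266.4, 275.9], [267.6, 304.8], [376.7, 276.0], [375.5, 304.9]]
-0.035 [[265.0, 279.2], [266.2, 308.9], [378.3, 279.3], [377.0, 309.0]]
-0.04 [[263.5, 282.8], [264.7, 313.1], [379.8, 282.9], [378.5, 313.2]]
```

View pics/w15c.png

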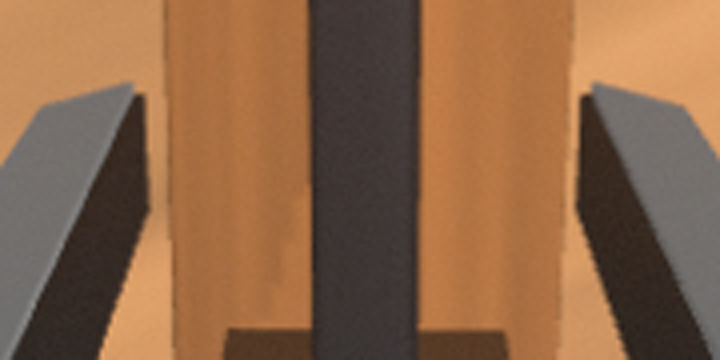

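The tip corners at (265.5,274) and (267,302) fit a point about 27 mm behind the reported TCP. The real fingertips are therefore about 27 mm higher than reported: 0.055 m here, above the 0.050 m handle top. I'll open, then go about 30 mm lower in steps, watching the force.

jog_arm --series '[{"x":0,"y":0,"z":0,"rx":0.2,"ry":0,"rz":0},{"x":0,"y":0,"z":0,"rx":0,"ry":0,"rz":0},{"x":0,"y":0,"z":0,"rx":0,"ry":0,"rz":0},{"x":0,"y":0,"z":0,"rx":0,"ry":0,"rz":0},{"x":0,"y":0,"z":0,"rx":0,"ry":0,"rz":0},{"x":0,"y":0,"z":0,"rx":0,"ry":0,"rz":0},{"x":0,"y":0,"z":0,"rx":0,"ry":0,"rz":0}]' --claw 0.5

```text
time: 25.08
tool_pos: [0.4825, -0.2831, 0.0278]
ee_rot: [3.14, 0.001, 1.091]
wrist_force: [0.3, 0.1, -0.3]
width: 0.0437
```

```bash
python3 to.py .4805 -.2816 -.003 62.5; python3 shot.py wrist w17
python3 - <<'E'
from h import *; import pickle
s=pickle.load(open("w17.pkl","rb"))
cv2.imwrite("pics/w17c.png",cv2.resize(s["img"][140:360,220:420,::-1],None,fx=2.5,fy=2.5))
E
```

```text
t 25.08 pos [ 0.4825 -0.2831  0.0278] rot [3.1398e+00 1.3000e-03 1.0912e+00] w 0.0437 F [ 0.3  0.1 -0.3]
tool shift mm [ 0.4 -2.5 30.8] rotvec deg [0.1  0.07 0.02]
wrist [ 0.4826 -0.2831  0.0279] [3.1397e+00 1.3000e-03 1.0913e+00] [ 0.4196 -0.2508  0.2341] [2.8950e+00 1.7000e-03 1.0921e+00]
```

View pics/w17c.png

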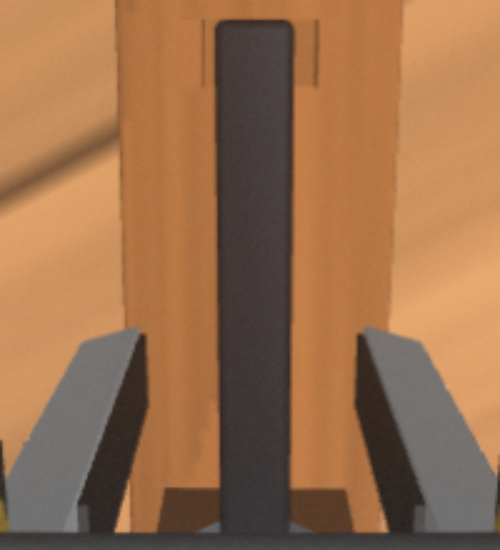

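jog_arm --series '[{"x":0,"y":-0.001,"z":0.005,"rx":0.1,"ry":0,"rz":0},{"x":0,"y":0,"z":0.005,"rx":0,"ry":0,"rz":0},{"x":0,"y":0,"z":0.003,"rx":0,"ry":0,"rz":0},{"x":0,"y":0,"z":0,"rx":0,"ry":0,"rz":0},{"x":0,"y":0,"z":0,"rx":0,"ry":0,"rz":0}]'

```text
time: 25.55
tool_pos: [0.4812, -0.2823, 0.013]
ee_rot: [-3.141, 0.001, 1.091]
wrist_force: [-1.0, 0.1, 1.1]
width: 0.0467
```

jog_arm --series '[{"x":0,"y":0,"z":0.003,"rx":0,"ry":0,"rz":0},{"x":0,"y":0,"z":0.003,"rx":0,"ry":0,"rz":0},{"x":0,"y":0,"z":0.002,"rx":0,"ry":0,"rz":0},{"x":0,"y":0,"z":0,"rx":0,"ry":0,"rz":0},{"x":0,"y":0,"z":0,"rx":0,"ry":0,"rz":0}]'

```text
time: 25.97
tool_pos: [0.4811, -0.2823, 0.0039]
ee_rot: [-3.14, 0.001, 1.091]
wrist_force: [-0.1, 0.1, -0.6]
width: 0.0471
```

```bash
python3 to.py .4805 -.2816 -.003 62.5; python3 shot.py wrist w18
python3 - <<'E'
from h import *; import pickle
s=pickle.load(open("w18.pkl","rb"))
cv2.imwrite("pics/w18c.png",cv2.resize(s["img"][140:360,220:420,::-1],None,fx=2.5,fy=2.5))
E
```

```text
t 25.97 pos [ 0.4811 -0.2823  0.0039] rot [-3.1402e+00  1.1000e-03  1.0913e+00] w 0.0471 F [-0.1  0.1 -0.6]
tool shift mm [ 0.3 -0.8  6.9] rotvec deg [-0.08  0.06  0.03]
wrist [ 0.481  -0.2822  0.0038] [-3.1401e+00  1.0000e-03  1.0913e+00] [ 0.4187 -0.2504  0.2103] [2.8982e+00 1.5000e-03 1.0921e+00]
```

View pics/w18c.png

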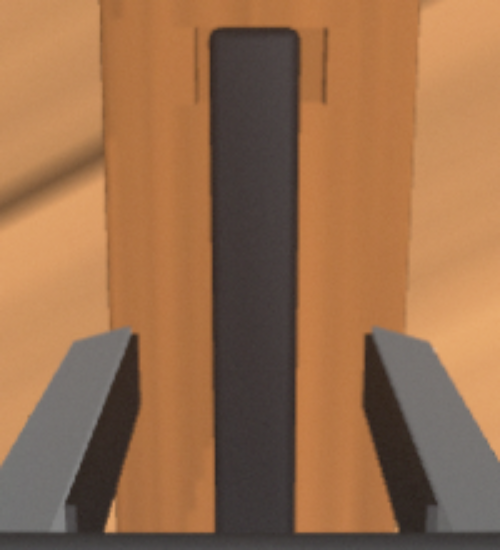

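The reported TCP (0.004) is below the rest's 8 mm base with no contact force, which confirms the offset. A little lower, then grip.

jog_arm --series '[{"x":0,"y":0,"z":0.003,"rx":0,"ry":0,"rz":0},{"x":0,"y":0,"z":0.003,"rx":0,"ry":0,"rz":0},{"x":0,"y":0,"z":0,"rx":0,"ry":0,"rz":0},{"x":0,"y":0,"z":0,"rx":0,"ry":0,"rz":0}]'

```text
time: 26.35
tool_pos: [0.4813, -0.2825, -0.0024]
ee_rot: [-3.141, 0.001, 1.091]
wrist_force: [-0.1, 0.5, 0.5]
width: 0.0469
```

jog_arm --series '[{"x":0,"y":0,"z":0,"rx":0,"ry":0,"rz":0},{"x":0,"y":0,"z":0,"rx":0,"ry":0,"rz":0},{"x":0,"y":0,"z":0,"rx":0,"ry":0,"rz":0},{"x":0,"y":0,"z":0,"rx":0,"ry":0,"rz":0},{"x":0,"y":0,"z":0,"rx":0,"ry":0,"rz":0},{"x":0,"y":0,"z":0,"rx":0,"ry":0,"rz":0},{"x":0,"y":0,"z":0,"rx":0,"ry":0,"rz":0},{"x":0,"y":0,"z":0,"rx":0,"ry":0,"rz":0}]' --claw 0

```text
time: 27.02
tool_pos: [0.4815, -0.2825, -0.0022]
ee_rot: [-3.141, 0.001, 1.091]
wrist_force: [0.2, 0.5, -0.6]
width: 0.0155
```

jog_arm --series '[{"x":0,"y":0,"z":-0.006,"rx":0,"ry":0,"rz":0},{"x":0,"y":0,"z":-0.012,"rx":0,"ry":0,"rz":0},{"x":0,"y":0,"z":-0.016,"rx":0,"ry":0,"rz":0},{"x":0,"y":0,"z":-0.016,"rx":0,"ry":0,"rz":0},{"x":0,"y":0,"z":-0.016,"rx":0,"ry":0,"rz":0},{"x":0,"y":0,"z":-0.016,"rx":0,"ry":0,"rz":0},{"x":0,"y":0,"z":-0.01,"rx":0,"ry":0,"rz":0},{"x":0,"y":0,"z":-0.005,"rx":0,"ry":0,"rz":0},{"x":0,"y":0,"z":0,"rx":0,"ry":0,"rz":0},{"x":0,"y":0,"z":0,"rx":0,"ry":0,"rz":0}]'

```text
time: 27.85
tool_pos: [0.4808, -0.2819, 0.104]
ee_rot: [-3.141, 0.001, 1.091]
wrist_force: [0.4, 1.2, -0.2]
width: 0.0158
```

```bash
python3 to.py .4521 .0485 .1068 62.5; python3 shot.py wrist w19;python3 shot.py scene s19
```

```text
t 27.85 pos [ 0.4808 -0.2819  0.104 ] rot [-3.1407e+00  1.2000e-03  1.0913e+00] w 0.0158 F [ 0.4  1.2 -0.2]
tool shift mm [ 279.9 -177.9   -3. ] rotvec deg [-0.05  0.07  0.03]
wrist [ 0.4807 -0.2819  0.1038] [-3.1405e+00  1.2000e-03  1.0913e+00] [ 0.4183 -0.2499  0.3104] [2.8977e+00 1.7000e-03 1.0921e+00]
scene [ 0.4805 -0.2817  0.1032] [-3.1394e+00  1.0000e-03  1.0913e+00] [0.8471 0.3702 1.0424] [-2.6176e+00 -1.5000e-03  2.5565e+00]
```

View pics/s19.png

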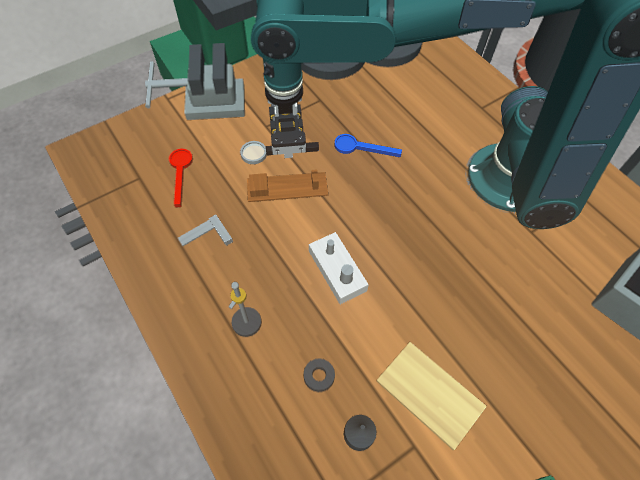

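View pics/w19.png

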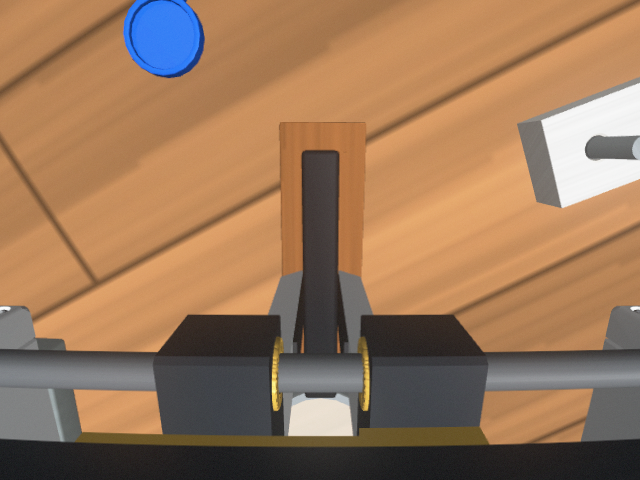

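The loupe is lifted and both plungers stand in the block. Travelling to the block.

jog_arm --series '[{"x":0.008,"y":-0.005,"z":-0.002,"rx":0,"ry":0,"rz":0},{"x":0.017,"y":-0.011,"z":-0.002,"rx":0,"ry":0,"rz":0},{"x":0.024,"y":-0.015,"z":-0.001,"rx":0,"ry":0,"rz":0},{"x":0.024,"y":-0.015,"z":-0.001,"rx":0,"ry":0,"rz":0},{"x":0.024,"y":-0.015,"z":-0.001,"rx":0,"ry":0,"rz":0},{"x":0.024,"y":-0.015,"z":-0.001,"rx":0,"ry":0,"rz":0},{"x":0.024,"y":-0.015,"z":-0.001,"rx":0,"ry":0,"rz":0},{"x":0.02,"y":-0.013,"z":0,"rx":0,"ry":0,"rz":0},{"x":0.014,"y":-0.009,"z":0,"rx":0,"ry":0,"rz":0},{"x":0.007,"y":-0.005,"z":0,"rx":0,"ry":0,"rz":0},{"x":0,"y":0,"z":0,"rx":0,"ry":0,"rz":0},{"x":0,"y":0,"z":0,"rx":0,"ry":0,"rz":0}]'

```text
time: 28.95
tool_pos: [0.4514, -0.0449, 0.1018]
ee_rot: [-3.114, 0.0, 1.09]
wrist_force: [-0.1, -0.8, -2.0]
width: 0.0162
```

```bash
python3 to.py .4521 .0485 .1068 62.5
```

```text
t 28.95 pos [ 0.4514 -0.0449  0.1018] rot [-3.1145e+00  2.0000e-04  1.0903e+00] w 0.0162 F [-0.1 -0.8 -2. ]
tool shift mm [ 83.2 -42.7  -3.9] rotvec deg [-1.55  0.01 -0.03]
```

jog_arm --series '[{"x":0.006,"y":-0.003,"z":-0.001,"rx":-0.7,"ry":0,"rz":0},{"x":0.013,"y":-0.007,"z":-0.001,"rx":-0.6,"ry":0,"rz":0},{"x":0.016,"y":-0.008,"z":-0.001,"rx":-0.3,"ry":0,"rz":0},{"x":0.016,"y":-0.008,"z":-0.001,"rx":0,"ry":0,"rz":0},{"x":0.012,"y":-0.006,"z":0,"rx":0,"ry":0,"rz":0},{"x":0.006,"y":-0.003,"z":0,"rx":0,"ry":0,"rz":0},{"x":0.002,"y":-0.001,"z":0,"rx":0,"ry":0,"rz":0},{"x":0,"y":0,"z":0,"rx":0,"ry":0,"rz":0},{"x":0,"y":0,"z":0,"rx":0,"ry":0,"rz":0}]'

```text
time: 29.7
tool_pos: [0.4532, 0.0318, 0.1048]
ee_rot: [3.138, 0.003, 1.077]
wrist_force: [0.4, 0.2, -1.3]
width: 0.0156
```

```bash
python3 to.py .4521 .0485 .1068 62.5
```

```text
t 29.7 pos [0.4532 0.0318 0.1048] rot [3.1377 0.0033 1.077 ] w 0.0156 F [ 0.4  0.2 -1.3]
tool shift mm [14.2 -8.9 -2.1] rotvec deg [ 0.22  0.19 -0.79]
```

jog_arm --series '[{"x":0.006,"y":-0.004,"z":-0.001,"rx":0.2,"ry":0.2,"rz":-0.7},{"x":0.004,"y":-0.002,"z":-0.001,"rx":0,"ry":0,"rz":0},{"x":0.001,"y":-0.001,"z":0,"rx":0,"ry":0,"rz":0},{"x":0,"y":0,"z":0,"rx":0,"ry":0,"rz":0},{"x":0,"y":0,"z":0,"rx":0,"ry":0,"rz":0}]'

```text
time: 30.12
tool_pos: [0.4524, 0.0438, 0.1068]
ee_rot: [3.141, 0.0, 1.087]
wrist_force: [-0.2, -0.9, -1.8]
width: 0.0156
```

```bash
python3 to.py .4521 .0485 .1068 62.5; python3 shot.py scene s20; python3 shot.py top t20;python3 shot.py wrist w20
python3 - <<'E'
import cv2
for n,x,y,w,h,f in (("s20",210,200,200,140,4),("t20",240,150,120,100,6)):
    i=cv2.imread(f"pics/{n}.png")[y:y+h,x:x+w]
    cv2.imwrite(f"pics/{n}c.png",cv2.resize(i,None,fx=f,fy=f,interpolation=cv2.INTER_CUBIC))
E
```

```text
t 30.12 pos [0.4524 0.0438 0.1068] rot [3.1413e+00 3.0000e-04 1.0866e+00] w 0.0156 F [-0.2 -0.9 -1.8]
tool shift mm [ 4.  -2.5  0. ] rotvec deg [ 0.01  0.02 -0.24]
scene [0.4524 0.0437 0.1068] [3.1414e+00 3.0000e-04 1.0866e+00] [0.8471 0.3702 1.0424] [-2.6176e+00 -1.5000e-03  2.5565e+00]
top [0.4524 0.0437 0.1068] [3.1415e+00 3.0000e-04 1.0865e+00] [ 0.4179 -0.0792  1.3365] [-3.0707  0.0108 -1.5712]
wrist [0.4523 0.0437 0.1067] [3.1415e+00 3.0000e-04 1.0865e+00] [0.3898 0.0759 0.3131] [2.8967e+00 8.0000e-04 1.0873e+00]
```

View pics/s20c.png

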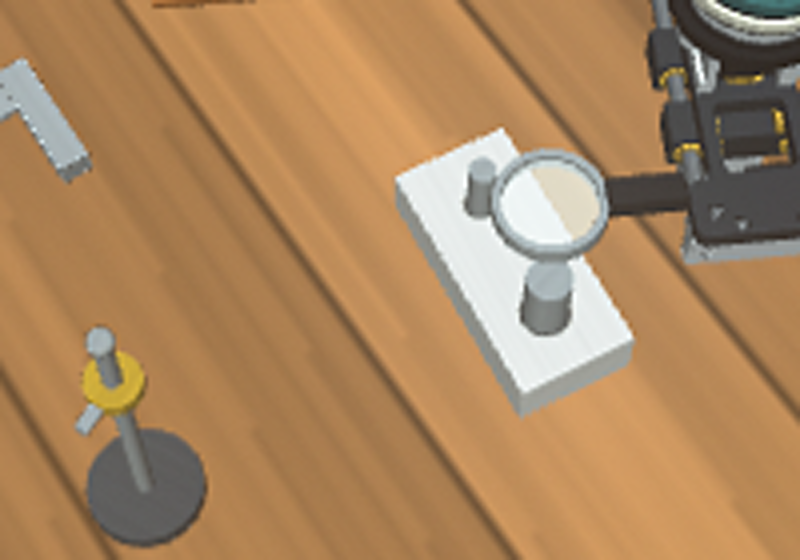

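View pics/t20c.png

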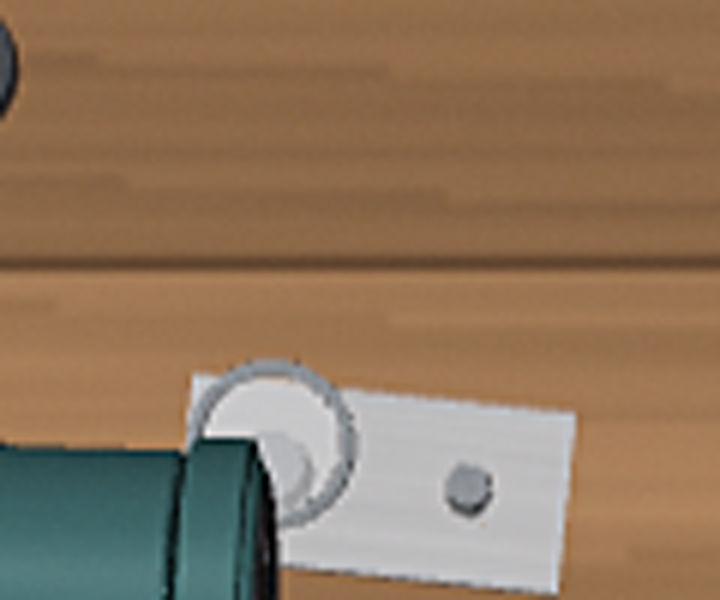

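Run:
```python
from h import *; import pickle
from ov import ov,circ
A=pickle.load(open("s20.pkl","rb"));B=pickle.load(open("t20.pkl","rb"))
def px(c,f,ox,oy): return np.array([(c[0]+.5)/f-.5+ox,(c[1]+.5)/f-.5+oy])
print("tri lens",tri([(A,px((550,204.5),4,210,200)),(B,px((272,443),6,240,150))]))
t=A["tool"];r=R.from_euler("xyz",A["rot"])
L=t+r.apply([-.0003,.0767,0]);L[2]=t[2]+.0422;print("predicted lens",L)
b=[(L[:2],.03,L[2]+.006,(0,200,0)),(L[:2],.03,L[2]-.006,(0,0,255)),((.7505,-.0295),.015,.154,(0,200,0)),((.7505,-.0295),.015,.144,(0,0,255)),((.5202,.0134),.013,.075,(255,0,0))]
ov("s20",b,220,230,150,80,5,"q1");ov("t20",b,240,150,120,100,6,"q2")
```

```text
tri lens (array([0.52120418, 0.00698671, 0.15049302]), [array([0.1, 0. ]), array([ 0.1, -0.1])])
predicted lens [0.52013478 0.00777721 0.14900825]
```

View pics/q1.png

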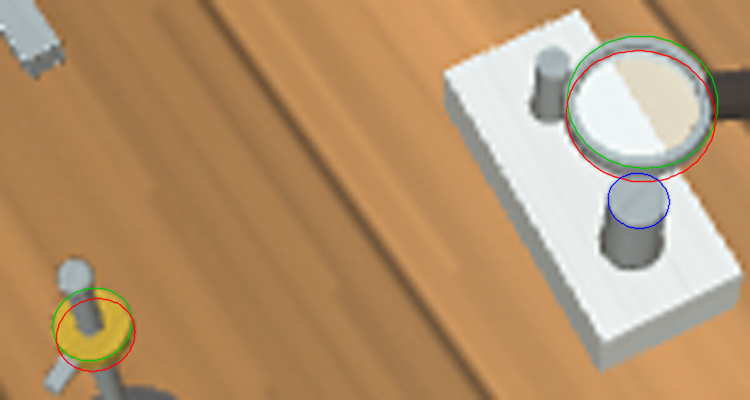

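View pics/q2.png

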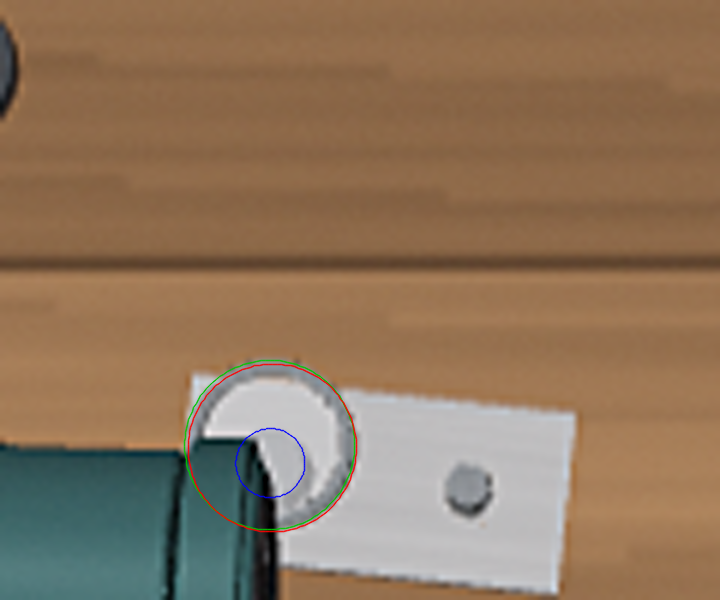

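The overlay fits the rim in both views: the loupe is level and the lens is about 0.150 m high against 0.149 m for the collar. It is about 6 mm short in y.

jog_arm --series '[{"x":0.003,"y":-0.0016,"z":0,"rx":0,"ry":0,"rz":0},{"x":0.0015,"y":-0.0008,"z":0,"rx":0,"ry":0,"rz":0},{"x":0,"y":0,"z":0,"rx":0,"ry":0,"rz":0},{"x":0,"y":0,"z":0,"rx":0,"ry":0,"rz":0},{"x":0,"y":0,"z":0,"rx":0,"ry":0,"rz":0}]'

```text
time: 30.68
tool_pos: [0.4523, 0.0493, 0.1067]
ee_rot: [-3.142, 0.0, 1.086]
wrist_force: [-0.6, -0.3, -1.3]
width: 0.0157
```

```bash
python3 to.py .4521 .0495 .1064 62.5; python3 shot.py scene s21; python3 shot.py top t21
python3 - <<'E'
from h import *; import pickle
from ov import ov,circ
A=pickle.load(open("s21.pkl","rb"))
t=A["tool"];r=R.from_euler("xyz",A["rot"])
L=t+r.apply([-.0003,.0767,0]);L[2]=t[2]+.0422;print("predicted lens",L)
b=[(L[:2],.03,L[2]+.006,(0,200,0)),(L[:2],.03,L[2]-.006,(0,0,255)),((.7505,-.0295),.015,.154,(0,200,0)),((.5202,.0134),.013,.075,(255,0,0)),((.5118,-.0615),.008,.075,(255,0,0))]
ov("s21",b,220,215,150,100,5,"q3");ov("t21",b,240,150,120,100,6,"q4")
E
```

```text
t 30.68 pos [0.4523 0.0493 0.1067] rot [-3.1416e+00  4.0000e-04  1.0863e+00] w 0.0157 F [-0.6 -0.3 -1.3]
tool shift mm [ 0.1 -0.3  0.3] rotvec deg [-0.    0.02 -0.26]
scene [0.4522 0.0492 0.1066] [-3.1415e+00  4.0000e-04  1.0862e+00] [0.8471 0.3702 1.0424] [-2.6176e+00 -1.5000e-03  2.5565e+00]
top [0.4522 0.0492 0.1067] [-3.1416e+00  4.0000e-04  1.0862e+00] [ 0.4179 -0.0792  1.3365] [-3.0707  0.0108 -1.5712]
predicted lens [0.51995805 0.01324385 0.14883468]
```

View pics/q3.png

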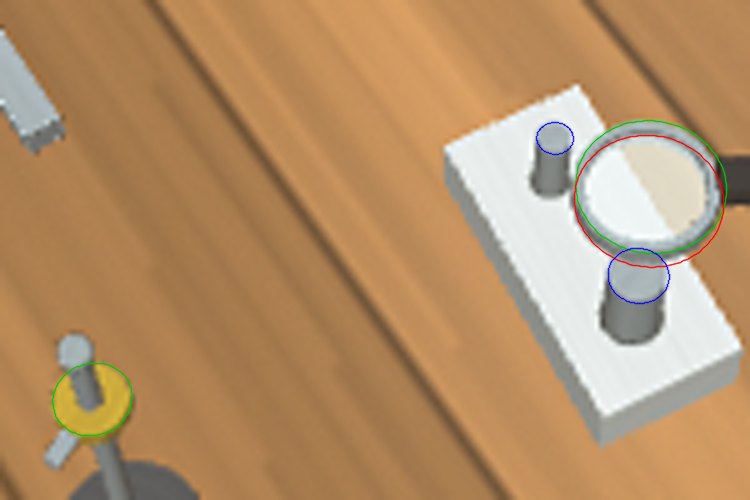

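View pics/q4.png

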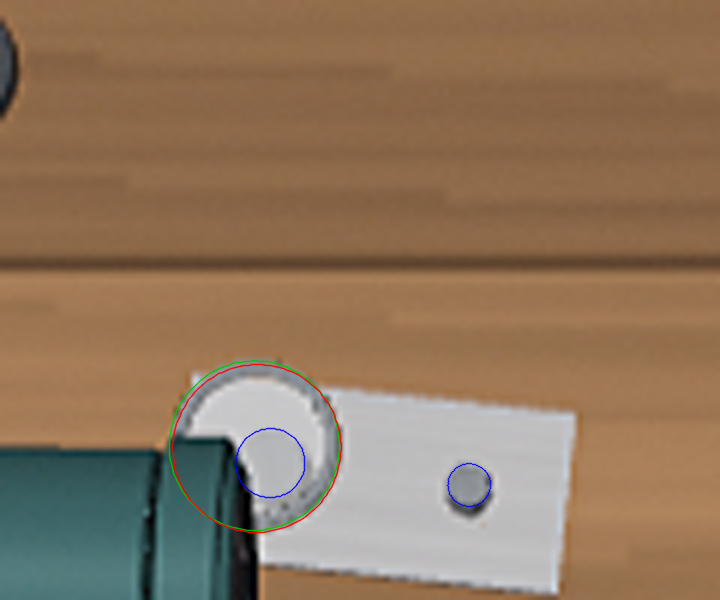

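Lens and collar match the overlays, and the arm is still. Handing in.

Run:
```python
from bench import robot,ticket
o=robot.get_obs();print(o["time"],abs(o["qvel"]).max().round(4),o["width"])
print(ticket.close_job())
```

```text
30.7833 0.0026 0.015763311208503116
the job is handed in; nothing more can be done
None
```

I handed the job in at about 30.8 s of the 72 s allowed, with the loupe still held over the wide plunger. The hand-in gave no verdict.

**Plungers:** Both are in their own bores and let go. In the wrist and scene views their tops match overlay circles at the seated height (75 mm above the table, 40 mm above the block). I met no unusual force on the way in.

**Loupe:** It is held by the handle (reading 15.8 mm).

| Last check | Value | Target |
|---|---|---|
| Lens x, y | 0.5200, 0.0132 m | wide plunger about 0.5202, 0.0134 m |
| Lens height | about 0.149–0.150 m | collar about 0.149 m |
| Tool tilt | below 0.001 rad | loupe under 0.1 rad |
| Fastest joint speed | 0.003 rad/s | still |

I last triangulated the lens before the final 6 mm shift. Its height then read 0.1505 m, against 0.149 m worked out from the tool pose. After the shift I only checked it by overlay, where the rim agreed to about 1 mm.

**What disagreed:**
- **Missed grasp:** The first try at the loupe closed on nothing. The real fingertips stand about 27 mm higher than the reported tool point, so I went down about 30 mm further and the second grip held.
- **Top view:** The arm partly hid the lens in the top camera.
- **Bystanders:** I did not measure the oil can, flange or square again. The arm passed clear of them and the last scene pictures show nothing moved.

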